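Load the lever-indexed dial with plates by thickness and close its guard

ROBOT

A 7-joint arm with a two-finger parallel gripper is mounted at the origin on a cart in front of the work surface, level with it; the furniture and walls round the work are solid. World frame = base frame: x ahead of the robot, y to its left, z up, the work surface at z = 0. Lengths are in mm, angles in rad, forces in N, time in s.
With the tool pointing down it reaches from about 400 to 850 mm from the base axis. Payload 4.5 kg.
Tool frame: the origin (TCP) lies at the very end of the fingers, on their centre line; the grasp point (between the pads) lies 19 mm behind it (bot.pinch_z is the distance from the TCP to the grasp point, in mm); z points along the fingers, y is the line along which they close (so a half turn about z gives the same grasp; the last joint's range is limited). The gripper opens to 88 mm and grips with 3 to 60 N. Pads are 18 mm wide; open, the fingers measure 123 mm over their backs; the gripper's body (75 mm by 187 mm) begins 45 mm behind the grasp point.
Start: joints at [-1.296, 0.689, -0.195, 1.565, 0.157, 0.902, -0.215], TCP at [149.028, 606.996, 238.743] pointing down, gripper open.
Joint ranges: [-3.01, 3.01], [-0.46, 2.08], [-1.47, 1.51], [0.13, 2.56], [-1, 4.14], [0.04, 2.09], [-2.66, 2.66]. Speed limits (rad/s): [2.57, 2.57, 3.14, 3.14, 3.14, 3.14, 3.14].

INTERFACE

Orientations are given as a unit quaternion [x, y, z, w].
In Python, from cell import readout, capture, get_calibration, job, bot gives the robot as it stands.
- The arm moves only by the tool play_rows, never from a script. Its arguments are lists of equal length, an entry for each row: "slide": the shift along the tool's x, y, z normalised to -1 to 1, where 1 is 15 cm, a list of three; "roll": the turn about the tool's z normalised to -1 to 1, where 1 is 360 degrees. In form: {"slide": [[dx, dy, dz], ...], "roll": [roll, ...]}. A call has exactly 8 rows; each row shifts and turns the commanded pose from where the row before left it, along the tool's axes as they then stand; what a row does not reach is not made up. A row lasts 1/12 s, in which the tool goes at most 41.7 mm and 7.16 degrees, less where a joint would pass 70% of its speed; a pose out of reach is approached as far as the arm can. A call with a number of a shift or a turn outside -1 to 1 is refused whole. A call with a gripper value outside its range is refused whole. "grip" is the finger opening in mm, from 0 to 88.1, set as the call begins (left out, the last holds). The fingers move at their own pace and stop on an object; "newtons" is the grip in N (left out, the last holds). Time passes only in rows, so rows that do not move let the fingers close, or fill a call up. It gives the time, the measured TCP pose, the force, the opening and the grip force at its end, in the units of the state.
- readout.state(): the state, without advancing time (a new reading comes with each control period).
- capture(name): name is "scene" or "top" or "wrist"; returns the picture (480x640x3 uint8, blue, green, red); there is no depth.
- get_calibration(name): a dict with "mtx" (3x3 intrinsics, pixels), "cam_to_world" (4x4, takes a point from camera to world coordinates); the wrist camera has in their place "mount" (4x4, takes a point from camera to tool coordinates, whose origin is the TCP and whose axes are the flange's). Camera axes: x right, y up, looking along -z (the intrinsics and any distortion apply to the point x, -y, -z); pixel columns grow to the right and rows downward; lengths in mm; the calibration is good to about 2 mm. The wrist camera is an equidistant fisheye: a pixel r from the principal point sees the ray r / f radians off the axis. A picture is of the moment at which its call begins: read the wrist's pose just before it. get_calibration takes no time and is no camera call.
- job.job_done(): hands the job in; it is judged then, once.
The state is a dict: "time": time; "joint_pos": joint angles; "qvel": joint speeds; "joint_torque": joint torques, N m; "eef_pos": TCP position; "tool_rot": TCP orientation; "contact_force": force on the tool from outside, world axes, zero at the start; "moment": the same for the moment, N m; "opening": opening from 0.0 (shut) to 1.0 (fully open); "grip_force": force on a finger pad.
Only numpy, scipy, OpenCV 4.12 (cv2) and the standard library are available. Lean on these libraries where they do the work, as an engineer would, in place of code of your own. Each camera call takes 0.05 s, during which the arm holds its last target. There are 200 camera calls.

TASK

Load every metal plate that stands in the wooden rack into the index table through the opening in its clear guard, upright and fully down, each in a slot of its own thickness; bring the slots under the opening with strokes of the red hand lever, one station a full stroke, and do not turn the dial by hand. When all plates are in, lever the dial on until the block with the red spot is under the opening. Then lay the yellow hatch in its seat over the opening and press it down until it has snapped flat under both catches; leave the flux jar and the copper tee where they are.

Things in the scene. Friction and masses are not known exactly. Their poses are not given: they have to be found in the camera images.
- index_table: index table, fixed: blue base, aluminium dial, clear guard with its deck top 105 mm up. Origin on the dial's vertical axis, at table height; -x runs from the axis to the opening in the deck (x -155 to -25, y -50 to 50 mm), the only way to the slots. Deck: x -180 to 122, y -122 to 122 mm; with hatch catches up to 125 mm above the table at y = +-84 mm beside the opening
- dial (a joint): dial angle, rad, grows counter-clockwise from above; 0 (and each 2 pi on): red-spot block under the opening; then slots 1 to 7 follow, 0.785 rad (one ratchet tooth) apart, then red-spot again. A pawl stops it turning back; friction holds it, after a full stroke within 0.03 rad of a station. It starts between red-spot and slot 2; the first full stroke ends with the next station at the opening
- lever (a joint): hand lever angle about the dial's axis, rad, grows counter-clockwise from above; 0 = rest, where a spring returns it, 0.92 = end stop. A full stroke 0 to 0.92 takes the dial exactly one station on; a part stroke leaves it short. It must return below 0.05 to catch the next tooth. Takes 3 to 9 N at the grip
- lever_grip (a point): middle of the lever's upright red grip: 24 mm in diameter, from 52 to 129 mm above the table (this point 100 mm), 178 mm from the dial's axis. It swings in a level arc about that axis, from 116 degrees clockwise of the index table's +x at rest to 64 degrees at the stop: away from the robot. 25 mm of free room or more all round
- home_mark (a point): middle of the top of the one block without a slot, which bears a red spot, 57 mm above the table, 90 mm from the dial's axis
- opening (a point): middle of the opening in the guard and of the hatch's seat, at deck height (105 mm), 90 mm from the dial's axis; axes as the index table's. The seat: rails round the opening, inside 151 (x) x 118 mm (y), with lips that flare outward up to 15 mm above the deck, and at the middle of either y side a spring roller catch that reaches 3 mm in over the seat
- slot_1 (a point): middle of the floor of dial slot 1: a pocket 14 mm wide (radially) x 47 mm long, 24 mm deep, in a black block 40 x 56 mm whose top is 24 mm above this point; on a circle of radius 90 mm round the dial's axis
- slot_2 (a point): middle of the floor of dial slot 2: a pocket 18 mm wide (radially) x 47 mm long, 24 mm deep, in a black block 40 x 56 mm whose top is 24 mm above this point; on a circle of radius 90 mm round the dial's axis
- slot_3 (a point): middle of the floor of dial slot 3: a pocket 10 mm wide (radially) x 47 mm long, 24 mm deep, in a black block 40 x 56 mm whose top is 24 mm above this point; on a circle of radius 90 mm round the dial's axis
- slot_4 (a point): middle of the floor of dial slot 4: a pocket 14 mm wide (radially) x 47 mm long, 24 mm deep, in a black block 40 x 56 mm whose top is 24 mm above this point; on a circle of radius 90 mm round the dial's axis
- slot_5 (a point): middle of the floor of dial slot 5: a pocket 18 mm wide (radially) x 47 mm long, 24 mm deep, in a black block 40 x 56 mm whose top is 24 mm above this point; on a circle of radius 90 mm round the dial's axis
- slot_6 (a point): middle of the floor of dial slot 6: a pocket 14 mm wide (radially) x 47 mm long, 24 mm deep, in a black block 40 x 56 mm whose top is 24 mm above this point; on a circle of radius 90 mm round the dial's axis
- slot_7 (a point): middle of the floor of dial slot 7: a pocket 10 mm wide (radially) x 47 mm long, 24 mm deep, in a black block 40 x 56 mm whose top is 24 mm above this point; on a circle of radius 90 mm round the dial's axis
- supply_rack: wooden rack 228 x 44 x 26 mm, fixed; along its x axis four pockets, at x = -84, -28, 28 and 84 mm, each 48 mm along x, 18 mm along y, with the floor 6 mm above the table; the plates stand in them on edge, in any order, some pockets empty. Origin: middle of its underside, z up
- plate_8: bright aluminium plate 8 mm thick, 44 mm wide, 62 mm high, rounded edges, a dark hole mark in each face; origin: middle of its lower edge face, x through the thickness, y along the width, z up. 0.10 kg. Belongs in a 10 mm slot (3 or 7). May be absent
- plate_12_a: brass plate 12 mm thick, else like the aluminium one; 0.16 kg. Belongs in a 14 mm slot (1, 4 or 6). May be absent
- plate_12_b: second brass plate, 12 mm thick, just like the first. May be absent
- plate_16: copper plate 16 mm thick, else like the aluminium one; 0.22 kg. Belongs in an 18 mm slot (2 or 5). May be absent
- hatch: loose yellow plate 146 (x) x 116 x 6 mm, 0.28 kg, flat on the table at first. Origin: middle of its underside. Black bar handle along y over its middle: 14 mm wide, 78 mm long, 24 to 36 mm above the underside. Fits its seat either way round, x along the index table's x. It meets the rollers 15 mm up; held level, 5 to 15 N down on the handle snaps it flat. If it tips, lift it and try again
- flux_jar: small jar with pink flux and pink lid, 52 mm diameter, 54 mm high, a bystander. Origin: middle of its underside
- copper_tee: copper press tee 49 x 86 x 29 mm lying on the table, a bystander. Origin: middle of its underside
Things that resemble listed ones, but are neither listed nor needed, are in the scene too. There is more than one size of the plate_8; the one meant has the size given above.

How it is judged:
By the outcome, as a careful person would: the job done as asked, in the order asked, and still so for the second after the job is handed in, with the robot touching nothing.
Of plate_8, plate_12_a, plate_12_b, plate_16 only 2 to 4 are there at a start; the rules pass over those that are not, and their reading is None.
At some moment in a run one of hatch may be knocked a few centimetres aside while the robot is not near it.
Once in a run the grip may slacken for a moment while it holds something.
It also fails if it takes over 210 s, if anything falls off the work surface, if the arm or the gripper's body presses on something with over 40 N, if the wrist force passes 120 N, or if a joint passes its speed limit or range.

## Working session

There is one attempt and no reset: what is moved stays moved. The work goes in short steps, Python scripts to look and compute and a tool call to move; the robot and the scene stay as the last step left them, time stands still between calls to the robot, and variables do not carry over. Pictures are saved under pics/ and viewed, at most 14 in all, crops included, and the job is handed in when it is done.

Besides the shell and the picture viewer there is one more tool, called after "Call:" in YAML: its name, and indented under it one key for each argument. play_rows: Moves the arm, as the interface text tells. Scaled input: -1 to 1 covers 15 cm each way for a shift and 360 degrees each way for a turn. Its arguments: {"type":"object","properties":{"slide":{"type":"array","items":{"type":"array","items":{"type":"number"}}},"roll":{"type":"array","items":{"type":"number"}},"grip":{"type":"number"},"newtons":{"type":"number"}},"required":["slide","roll"]}

```bash
ls; mkdir -p pics
python3 - <<'E'
from cell import readout, capture, get_calibration, job, bot
import cv2, numpy as np
s=readout.state(); print(s)
for n in ("scene","top","wrist"):
    im=capture(n); cv2.imwrite(f"pics/{n}0.png",im)
    print(n,{k:np.round(np.array(v),3).tolist() for k,v in get_calibration(n).items() if not isinstance(v,str)})
E
```

```text
pics
{'time': 0.0, 'joint_pos': array([-1.29622887,  0.68999816, -0.19451923,  1.5663538 ,  0.15729805,
        0.9024714 , -0.21514016]), 'qvel': array([-0.00058231,  0.0001533 ,  0.00030586, -0.0011344 , -0.00027399,
        0.0013385 ,  0.00110646]), 'joint_torque': array([-4.94165579e-04, -5.27564478e+01, -1.26674004e+00, -1.53428471e+01,
       -5.25512255e-02,  6.55240132e-03,  1.82154322e-04]), 'eef_pos': array([148.922762  , 606.34661872, 237.89870246]), 'tool_rot': array([ 1.20069148e-01,  9.92765105e-01, -9.18190627e-04, -4.86286799e-05]), 'contact_force': array([ 0.33234219,  0.16171879, -0.32718589]), 'moment': array([0.02749587, 0.01185842, 0.00784803]), 'grip_force': 0.0, 'opening': 0.9997989122275018}
scene {'mtx': [[435.879, 0.0, 315.875], [0.0, 435.879, 236.755], [0.0, 0.0, 1.0]], 'cam_to_world': [[0.723, -0.552, 0.416, 889.18], [0.691, 0.58, -0.432, -412.579], [-0.003, 0.6, 0.8, 812.45], [0.0, 0.0, 0.0, 1.0]]}
top {'mtx': [[604.1, 0.0, 315.104], [0.0, 604.1, 238.077], [0.0, 0.0, 1.0]], 'cam_to_world': [[0.024, 0.993, -0.112, 337.801], [-1.0, 0.024, -0.001, -20.341], [0.002, 0.112, 0.994, 1635.501], [0.0, 0.0, 0.0, 1.0]]}
wrist {'mtx': [[371.648, 0.0, 314.21], [0.0, 371.648, 242.548], [0.0, 0.0, 1.0]], 'mount': [[0.001, 0.962, 0.273, 70.052], [1.0, -0.001, -0.001, 0.309], [-0.0, 0.273, -0.962, -145.224], [0.0, 0.0, 0.0, 1.0]]}
```

View pics/scene0.png

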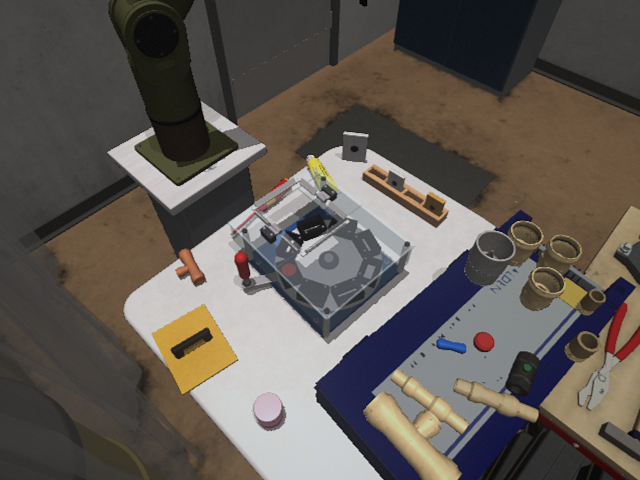

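View pics/top0.png

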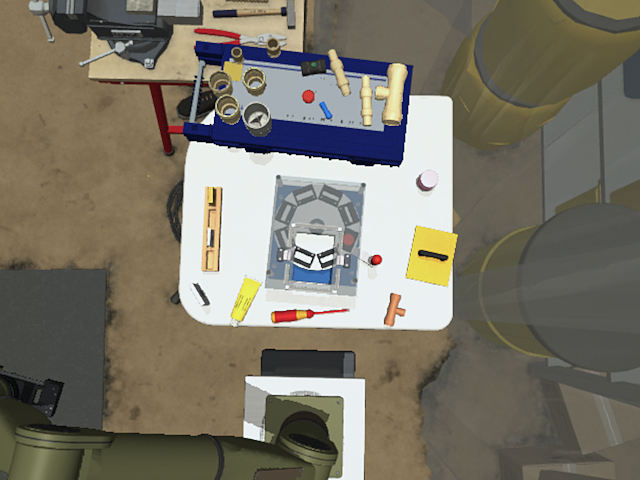

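The scene view shows the rack at (405,195) with a grey plate and a brass one; a loose, larger grey plate stands outside it at (355,147), the hatch is at (195,345) and the red lever grip is at (241,265). In the top view the rack is at (211,230), the deck at (317,240), the grip at (376,260) and the hatch at (432,256). I'll measure and make enlarged crops.

```bash
cat > h.py <<'E'
from cell import readout, capture, get_calibration, job, bot
import cv2, numpy as np
from scipy.spatial.transform import Rotation as R
def ray(name,uv,st=None):
    c=get_calibration(name); K=np.array(c["mtx"]); x=(uv[0]-K[0,2])/K[0,0]; y=(uv[1]-K[1,2])/K[1,1]
    if name=="wrist":
        th=np.hypot(x,y); k=np.sin(th)/th if th>1e-9 else 1; d=np.array([x*k,-y*k,-np.cos(th)])
        T=np.eye(4); T[:3,:3]=R.from_quat(st["tool_rot"]).as_matrix(); T[:3,3]=st["eef_pos"]; T=T@np.array(c["mount"])
    else:
        d=np.array([x,-y,-1.]); T=np.array(c["cam_to_world"])
    return T[:3,3],T[:3,:3]@d
def at(name,uv,z,st=None):
    o,d=ray(name,uv,st); return o+d*(z-o[2])/d[2]
def proj(name,p,st=None):
    c=get_calibration(name); K=np.array(c["mtx"])
    if name=="wrist":
        T=np.eye(4); T[:3,:3]=R.from_quat(st["tool_rot"]).as_matrix(); T[:3,3]=st["eef_pos"]; T=T@np.array(c["mount"])
    else: T=np.array(c["cam_to_world"])
    q=T[:3,:3].T@(np.array(p,float)-T[:3,3]); v=np.array([q[0],-q[1],-q[2]])
    if name=="wrist":
        r=np.hypot(v[0],v[1]); th=np.arctan2(r,v[2]); v=np.array([v[0]/r*th,v[1]/r*th,1.])
    else: v=v/v[2]
    return np.array([K[0,0]*v[0]+K[0,2],K[1,1]*v[1]+K[1,2]])
def tri(r1,r2):
    (a,u),(b,v)=r1,r2; s=np.linalg.lstsq(np.c_[u,-v],b-a,rcond=None)[0]; return (a+s[0]*u+b+s[1]*v)/2
def mask(im,lo,hi): return cv2.inRange(cv2.cvtColor(im,cv2.COLOR_BGR2HSV),np.array(lo),np.array(hi))
def blobs(m,amin=30):
    return sorted([c for c in cv2.findContours(m,cv2.RETR_EXTERNAL,cv2.CHAIN_APPROX_NONE)[0] if cv2.contourArea(c)>amin],key=cv2.contourArea,reverse=True)
E
python3 - <<'E'
from h import *
t=cv2.imread("pics/top0.png"); s=cv2.imread("pics/scene0.png")
a=cv2.resize(t[165:310,180:390],None,fx=3.8,fy=3.8,interpolation=cv2.INTER_CUBIC); cv2.imwrite("pics/ctop.png",a)
a=cv2.resize(s[120:340,230:460],None,fx=2.7,fy=2.7,interpolation=cv2.INTER_CUBIC); cv2.imwrite("pics/cscene.png",a)
for n,im in(("top",t),("scene",s)):
    for nm,lo,hi in(("yel",(18,130,130),(32,255,255)),("red",(0,150,90),(6,255,255)),("wood",(8,90,120),(17,255,255))):
        for c in blobs(mask(im,lo,hi),20)[:6]:
            r=cv2.minAreaRect(c); print(n,nm,np.round(r[0]),np.round(r[1]),round(r[2]),cv2.contourArea(c),np.round(at(n,r[0],0)[:2]))
E
```

```text
top yel [431. 256.] [43. 53.] 11 2167.0 [ 483. -336.]
top yel [244. 299.] [16. 42.] 27 555.5 [353. 170.]
top yel [232.  71.] [18. 17.] 9 216.0 [990. 226.]
top yel [302. 314.] [9. 9.] 90 60.0 [315.  13.]
top yel [210. 194.] [15.  4.] 90 52.5 [636. 273.]
top red [308.  96.] [11. 11.] 45 102.0 [923.  11.]
top red [376. 259.] [8. 9.] 27 56.5 [ 470. -186.]
top wood [396. 310.] [17. 32.] 14 271.5 [ 333. -241.]
top wood [212. 229.] [14. 84.] 4 205.0 [542. 262.]
scene yel [194. 348.] [68. 65.] 60 4058.5 [ 482. -336.]
scene yel [570. 293.] [26. 20.] 36 374.5 [960. 290.]
scene yel [320. 170.] [30. 11.] 45 140.5 [324. 192.]
scene yel [436. 197.] [18.  3.] 30 35.5 [600. 322.]
scene red [484. 341.] [16. 19.] 90 242.0 [884.  68.]
scene red [616. 323.] [ 8. 43.] 22 110.0 [1058.  287.]
scene red [631. 345.] [ 9. 35.] 43 96.0 [1097.  259.]
scene red [240. 257.] [10. 11.] 90 90.5 [ 383. -132.]
scene wood [406. 192.] [92. 14.] 32 735.0 [533. 284.]
scene wood [185. 266.] [32. 21.] 60 344.5 [ 313. -233.]
```

View pics/ctop.png

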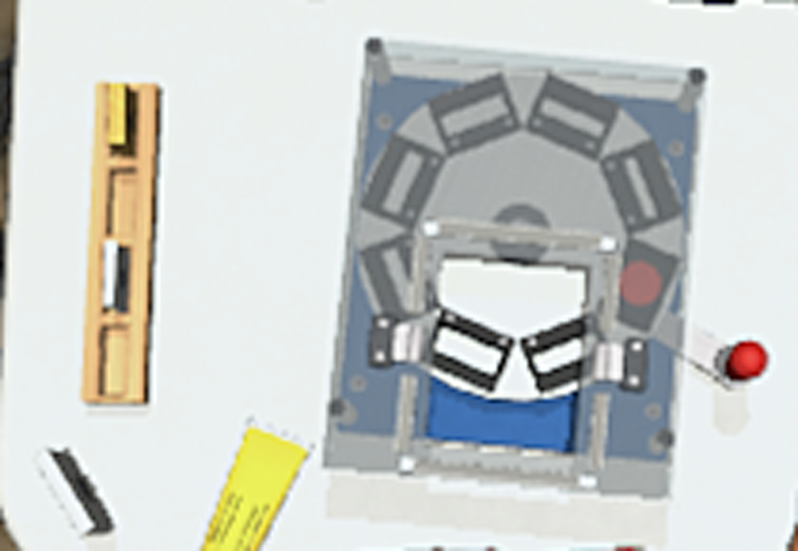

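View pics/cscene.png

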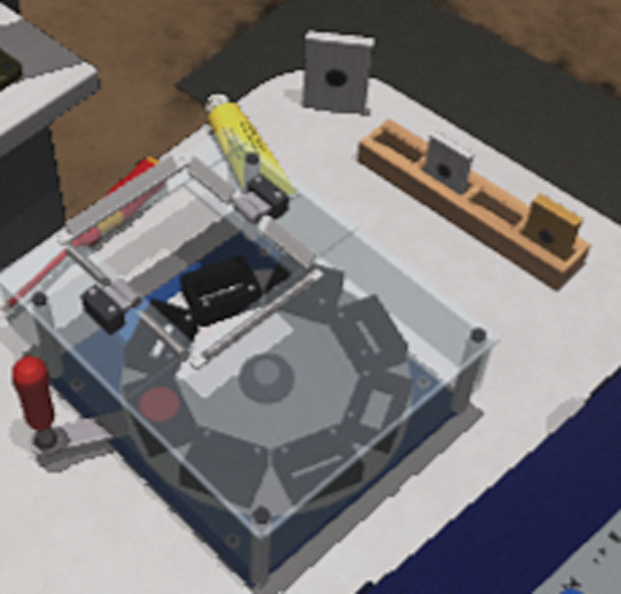

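The aluminium candidates are the plate in the rack (crop 450,160; top view 210,238) and the loose larger one (crop 338,72; top view 200,293). The first fits because it stands in the rack and the 48 mm pocket holds it. The brass plate is in the far pocket (crop 553,225). The next slot to come is slot 2, so aluminium goes in slot 3 after 2 strokes and brass in slot 4 after 3.

Run:
```python
from h import *
f=lambda u,v:(180+(u+.5)/3.8-.5,165+(v+.5)/3.8-.5)
C=[at("top",f(*p),105)[:2] for p in((368,38),(705,70),(668,498),(325,467))]
P=[at("top",f(*p),112)[:2] for p in((431,229),(608,243),(588,481),(407,465))]
print("deck",np.round(C,1)); print("rail",np.round(P,1))
for Q in(C,P):
    e=[(Q[1]-Q[0]),(Q[2]-Q[3]),(Q[0]-Q[3]),(Q[1]-Q[2])]
    print("centre",np.mean(Q,0),"yaw",[np.degrees(np.arctan2(a[1],a[0])) for a in e],[np.linalg.norm(a) for a in e])
t=cv2.imread("pics/top0.png"); s=cv2.imread("pics/scene0.png")
tr=tri(ray("top",(376,259)),ray("scene",(240.5,257))); print("grip ball",tr, at("top",(376,259),117))
for n,im in(("top",t),("scene",s)):
    c=blobs(mask(im,(18,130,130),(32,255,255)))[0]; r=cv2.minAreaRect(c); b=np.array([at(n,p,5)[:2] for p in cv2.boxPoints(r)]); print(n,b.mean(0),np.degrees(np.arctan2(*(b[1]-b[0])[::-1])),[np.linalg.norm(b[1]-b[0]),np.linalg.norm(b[2]-b[1])])
# rack
R4=[at("top",f(*p),26)[:2] for p in((97,83),(159,85),(147,403),(82,401))]
print("rack",np.round(R4,1),np.mean(R4,0)); 
for q in((124,82+33),(122,272)): print("plate top",at("top",f(*q),68)[:2])
```

```text
deck [[ 673.3   84.8]
 [ 656.8 -144.3]
 [ 367.3 -124.1]
 [ 382.3  104.2]]
rail [[542.6  38.1]
 [536.1 -80.6]
 [377.1 -70.5]
 [384.7  49.4]]
centre [519.92882188 -19.84326539] yaw [np.float64(-94.10156576498399), np.float64(-93.74609818995822), np.float64(-3.814562630463097), np.float64(-3.992690359532613)] [np.float64(229.69740004829546), np.float64(228.7923829302009), np.float64(291.6524685929237), np.float64(290.22989654147506)]
centre [460.12024424 -15.91009573] yaw [np.float64(-93.15062885011189), np.float64(-93.63582197046415), np.float64(-4.125709752110102), np.float64(-3.6278245672032146)] [np.float64(118.8438958766941), np.float64(120.21539190560978), np.float64(158.3056212911805), np.float64(159.30622032617336)]
grip ball [ 459.55389776 -173.79959781  121.90948747] [ 460.39739845 -173.58111525  117.        ]
top [ 482.7203545  -335.03235262] -10.846899027238655 [np.float64(145.106626591054), np.float64(116.9831474558527)]
scene [ 481.62839731 -334.62795903] 78.80071310922351 [np.float64(124.29965781239338), np.float64(151.0067052490475)]
rack [[653.2 282.1]
 [652.8 238. ]
 [426.2 236.9]
 [426.5 282.5]] [539.69281992 259.87241753]
plate top [622.91143085 254.55575678]
plate top [513.49317368 251.1663041 ]
```

```bash
cat > plan.py <<'E'
from h import *
# legs: list of (x,y,z,heading of tool y in deg, rows)
def plan(legs,start=None):
    if start is None:
        s=readout.state(); p=s["eef_pos"].copy(); m=R.from_quat(s["tool_rot"]).as_matrix(); h=np.degrees(np.arctan2(m[1,1],m[0,1]))
    else: p=np.array(start[:3],float); h=start[3]
    S=[];Rl=[]
    for x,y,z,hd,n in legs:
        x,y,z=[p[i] if v is None else v for i,v in enumerate((x,y,z))]; hd=h if hd is None else hd
        p0,h0=p.copy(),h
        for k in range(1,n+1):
            t=p0+(np.array([x,y,z])-p0)*k/n; d=t-p; a=np.radians(h); hn=h0+(hd-h0)*k/n
            yy=np.array([np.cos(a),np.sin(a)]); xx=np.array([-yy[1],yy[0]])
            sl=np.round([d[:2]@xx/150,d[:2]@yy/150,-d[2]/150],3); rl=round((h-hn)/360,4)
            p=p+np.r_[(sl[0]*xx+sl[1]*yy)*150,-sl[2]*150]; h=h-rl*360
            S.append(sl.tolist()); Rl.append(float(rl))
    while len(S)%8: S.append([0,0,0]); Rl.append(0)
    for i in range(0,len(S),8): print(str(S[i:i+8]).replace(" ",""),str(Rl[i:i+8]).replace(" ",""))
    print("end",np.round(p,1),round(h,1)); return [*p,h]
def st():
    s=readout.state(); m=R.from_quat(s["tool_rot"]).as_matrix()
    print("t",round(s["time"],1),"pos",np.round(s["eef_pos"],1),"h",round(np.degrees(np.arctan2(m[1,1],m[0,1])),1),"F",np.round(s["contact_force"],1),"open",round(s["opening"]*88.1,1),"gf",round(s["grip_force"],1)); return s
E
python3 - <<'E'
from plan import *
plan([(430,350,260,-3.9+6*0+ -0,12),(460,-16,260,-3.9,12)])
E
```

```text
[[-0.186,-0.101,-0.012],[-0.196,-0.079,-0.012],[-0.204,-0.056,-0.013],[-0.209,-0.031,-0.012],[-0.211,-0.007,-0.012],[-0.211,0.017,-0.012],[-0.207,0.042,-0.012],[-0.201,0.066,-0.012]] [0.0185,0.0186,0.0185,0.0186,0.0185,0.0186,0.0185,0.0185]
[[-0.192,0.089,-0.013],[-0.18,0.11,-0.012],[-0.166,0.131,-0.012],[-0.15,0.149,-0.012],[-0.202,0.03,-0.0],[-0.201,0.031,-0.0],[-0.202,0.03,-0.0],[-0.202,0.031,-0.0]] [0.0186,0.0185,0.0186,0.0185,0.0,0.0,0.0,0.0]
[[-0.202,0.03,-0.0],[-0.201,0.03,-0.0],[-0.202,0.031,-0.0],[-0.202,0.03,-0.0],[-0.202,0.031,-0.0],[-0.201,0.03,-0.0],[-0.202,0.03,-0.0],[-0.202,0.031,-0.0]] [0.0,0.0,0.0,0.0,0.0,0.0,0.0,0.0]
end [460. -16. 260.] -3.9
```

Call:
play_rows:
  slide:
    - [-0.186,-0.101,-0.012]
    - [-0.196,-0.079,-0.012]
    - [-0.204,-0.056,-0.013]
    - [-0.209,-0.031,-0.012]
    - [-0.211,-0.007,-0.012]
    - [-0.211,0.017,-0.012]
    - [-0.207,0.042,-0.012]
    - [-0.201,0.066,-0.012]
  roll: [0.0185,0.0186,0.0185,0.0186,0.0185,0.0186,0.0185,0.0185]

```text
time: 0.82
eef_pos: [337.2, 434.6, 253.3]
tool_rot: [0.556, 0.831, -0.0, -0.0]
contact_force: [-0.2, 0.1, 0.8]
opening: 1.002
grip_force: 0.0
```

Call:
play_rows:
  slide:
    - [-0.192,0.089,-0.013]
    - [-0.18,0.11,-0.012]
    - [-0.166,0.131,-0.012]
    - [-0.15,0.149,-0.012]
    - [-0.202,0.03,0]
    - [-0.201,0.031,0]
    - [-0.202,0.03,0]
    - [-0.202,0.031,0]
  roll: [0.0186,0.0185,0.0186,0.0185,0.0,0.0,0.0,0.0]

```text
time: 1.48
eef_pos: [439.9, 227.0, 260.4]
tool_rot: [0.731, 0.683, -0.0, -0.0]
contact_force: [0.4, -0.4, 0.3]
opening: 1.0
grip_force: 0.0
```

Call:
play_rows:
  slide:
    - [-0.202,0.03,0]
    - [-0.201,0.03,0]
    - [-0.202,0.031,0]
    - [-0.202,0.03,0]
    - [-0.202,0.031,0]
    - [-0.201,0.03,0]
    - [-0.202,0.03,0]
    - [-0.202,0.031,0]
  roll: [0,0,0,0,0,0,0,0]

```text
time: 2.15
eef_pos: [459.8, -16.9, 260.5]
tool_rot: [0.731, 0.683, -0.0, -0.0]
contact_force: [0.7, -1.0, -0.6]
opening: 1.001
grip_force: 0.0
```

Run:
```python
from plan import *
s=st(); im=capture("wrist"); cv2.imwrite("pics/w1.png",im)
```

```text
t 2.1 pos [459.8 -16.9 260.5] h -3.9 F [ 0.7 -1.  -0.6] open 88.2 gf 0.0
```

View pics/w1.png

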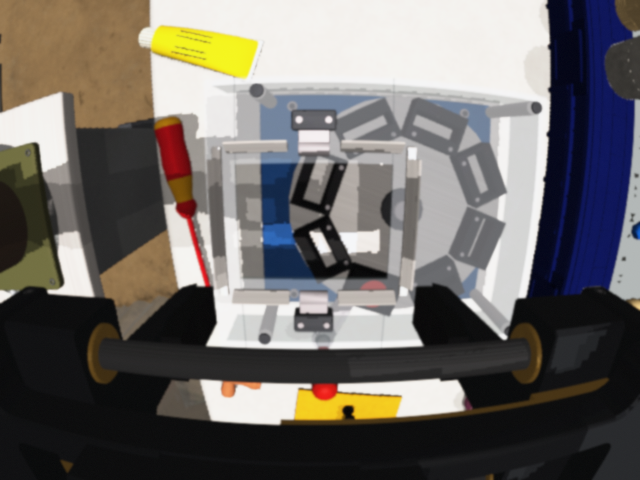

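The wrist view shows the opening in the middle, catch blocks at (314,120) and (314,320), rails at about x 218 to 412, slots 1 and 2 visible and the grip at (324,385).

Run:
```python
from plan import *
s=readout.state()
a=at("wrist",(314,119.5),125,s); b=at("wrist",(314,320),125,s); print(a,b,(a+b)/2, np.linalg.norm(a-b),np.degrees(np.arctan2(*(a-b)[:2][::-1]))-90)
for p in((224,142),(415,142),(218,303),(412,303)): print(at("wrist",p,112,s)[:2])
# predicted positions
c=np.array([460,-16]);y=np.radians(-3.9);X=np.array([np.cos(y),np.sin(y)]);Y=np.array([-X[1],X[0]])
for q in((0,84,125),(0,-84,125),(75.5,59,115),(-75.5,59,115),(-75.5,-59,115),(75.5,-59,115)): print(q,proj("wrist",[*(c+q[0]*X+q[1]*Y),q[2]],s).round())
ax=c+90*X
for th in(-116,-90,-64):
    t=np.radians(th); print(th,ax+178*(np.cos(t)*X+np.sin(t)*Y))
```

```text
[466.91665555  60.51095738 125.        ] [ 454.37343449 -102.58386947  125.        ] [460.64504502 -21.03645605 125.        ] 163.5764498288734 -4.397820090438856
[394.35111138  50.46979278]
[546.32888588  39.20500461]
[369.67004844 -87.40362158]
[ 542.3451419  -100.84138905]
(0, 84, 125) [312. 110.]
(0, -84, 125) [314. 317.]
(75.5, 59, 115) [408. 144.]
(-75.5, 59, 115) [217. 146.]
(-75.5, -59, 115) [226. 285.]
(75.5, -59, 115) [401. 284.]
-116 [ 461.06076742 -176.42899747]
-90 [ 537.68486336 -199.70917779]
-64 [ 616.75950393 -187.04347246]
```

Run:
```python
from plan import *
s=readout.state()
f=lambda u,v:(180+(u+.5)/3.8-.5,165+(v+.5)/3.8-.5)
g=lambda u,v:(230+(u+.5)/2.7-.5,120+(v+.5)/2.7-.5)
L=f(383,341);Rr=f(634,364)
for n,p,q,w in(("L",L,g(267,190),(314,119.5)),("R",Rr,g(104,304),(314,320))):
    print(n,"top",at("top",p,125),"scene",at("scene",q,123),"wrist",at("wrist",w,125,s),"top+wrist",tri(ray("top",p),ray("wrist",w,s)),"top+sc",tri(ray("top",p),ray("scene",q)),"sc+w",tri(ray("scene",q),ray("wrist",w,s)))
```

```text
L top [465.51882366  67.10625875 125.        ] scene [463.91109989  68.8059897  123.        ] wrist [466.91665555  60.51095738 125.        ] top+wrist [466.63881745  64.32408092 115.441166  ] top+sc [465.46637071  67.06647627 125.50754348] sc+w [468.143273    61.38047639 131.83714063]
R top [454.36701165 -98.83252467 125.        ] scene [454.217087   -98.04509238 123.        ] wrist [ 454.37343449 -102.58386947  125.        ] top+wrist [454.23508897 -98.55830396 132.34530977] top+sc [454.61294671 -98.66870524 123.87936466] sc+w [ 455.5830472  -100.48999135  127.30653167]
```

Run:
```python
from plan import *
s=st(); im=capture("wrist"); a=cv2.imread("pics/w1.png"); print(np.abs(im.astype(int)-a).mean())
print(cv2.phaseCorrelate(cv2.cvtColor(a,6)[100:270].astype(np.float32),cv2.cvtColor(im,6)[100:270].astype(np.float32)))
print(np.round(readout.state()["qvel"],3)); im0=im
for p in((314,119),(314,320)):
    u,v=p; roi=cv2.cvtColor(im,6)[v-25:v+25,u-40:u+40]; 
    for c in blobs((roi<60).astype(np.uint8),100): x,y,w,h=cv2.boundingRect(c); print(p,x+u-40,y+v-25,w,h)
# red ball of grip
for c in blobs(mask(im,(0,150,90),(6,255,255)),40): x,y,w,h=cv2.boundingRect(c); print("red",x,y,w,h)
print(proj("wrist",(460,-174,117),s))
plan([(458,-174,180,-3.9,6),(458,-174,135,-3.9,2)])
```

```text
t 2.2 pos [460.1 -24.5 260.8] h -4.4 F [ 0.5 -4.8 -0.2] open 88.1 gf 0.0
10.813187934027777
((-1.7088794702765426, -0.2765215084430679), 0.11319722599453397)
[-0.074 -0.    -0.071  0.004 -0.028  0.004 -0.055]
red 313 383 24 9
[325.60571976 380.30355244]
[[-0.169,0.011,0.09],[-0.17,0.011,0.089],[-0.169,0.01,0.09],[-0.169,0.01,0.09],[-0.17,0.01,0.09],[-0.169,0.01,0.089],[-0.0,-0.0,0.15],[-0.0,-0.0,0.15]] [-0.0002,-0.0003,-0.0002,-0.0003,-0.0002,-0.0003,0.0,0.0]
end [ 458. -174.  135.] -3.9
```

```bash
cat >> plan.py <<'E'
A=np.array([549.7,-21.]); YAW=-3.9
def arc(l0,l1,n,z=None):
    out=[]
    for l in np.linspace(l0,l1,n+1)[1:]:
        f=np.radians(YAW-116)+l; out.append((A[0]+178*np.cos(f),A[1]+178*np.sin(f),z,np.degrees(f)+90,1))
    return out
E
python3 - <<'E'
from plan import *
e=plan([(461,-175.3,150,-29.9,10),(461,-175.3,85,-29.9,4),(None,None,None,None,2)],[460,-16,260.5,-3.9])
print("fwd"); e=plan(arc(0,.955,15),e)
print("back"); e=plan(arc(.955,0,14),e)
E
```

```text
[[-0.106,0.008,0.074],[-0.105,0.013,0.073],[-0.105,0.017,0.074],[-0.104,0.022,0.074],[-0.103,0.027,0.073],[-0.101,0.032,0.074],[-0.1,0.036,0.074],[-0.098,0.04,0.073]] [0.0072,0.0072,0.0073,0.0072,0.0072,0.0072,0.0073,0.0072]
[[-0.096,0.045,0.074],[-0.094,0.05,0.074],[-0.0,-0.0,0.108],[-0.0,-0.0,0.109],[-0.0,-0.0,0.108],[-0.0,-0.0,0.108],[0.0,0.0,-0.0],[0.0,0.0,-0.0]] [0.0072,0.0072,0.0,0.0,0.0,0.0,0.0,0.0]
end [ 461.1 -175.3   85. ] -29.9
fwd
[[0.002,0.075,-0.0],[0.002,0.075,-0.0],[0.003,0.076,-0.0],[0.002,0.075,-0.0],[0.002,0.076,-0.0],[0.003,0.075,-0.0],[0.002,0.076,-0.0],[0.003,0.075,-0.0]] [-0.0101,-0.0101,-0.0102,-0.0101,-0.0101,-0.0102,-0.0101,-0.0101]
[[0.002,0.076,-0.0],[0.002,0.075,-0.0],[0.003,0.076,-0.0],[0.002,0.075,-0.0],[0.003,0.076,-0.0],[0.002,0.075,-0.0],[0.002,0.076,-0.0],[0,0,0]] [-0.0102,-0.0101,-0.0101,-0.0102,-0.0101,-0.0101,-0.0102,0]
end [ 624.4 -182.6   85. ] 24.8
back
[[0.003,-0.081,-0.0],[0.003,-0.081,-0.0],[0.003,-0.081,-0.0],[0.002,-0.081,-0.0],[0.003,-0.081,-0.0],[0.003,-0.08,-0.0],[0.003,-0.081,-0.0],[0.002,-0.081,-0.0]] [0.0109,0.0108,0.0109,0.0109,0.0108,0.0109,0.0108,0.0109]
[[0.003,-0.081,-0.0],[0.003,-0.081,-0.0],[0.003,-0.081,-0.0],[0.002,-0.081,-0.0],[0.003,-0.081,-0.0],[0.003,-0.081,-0.0],[0,0,0],[0,0,0]] [0.0108,0.0109,0.0109,0.0108,0.0109,0.0108,0,0]
end [ 460.9 -175.3   85. ] -29.9
```

Call:
play_rows:
  slide:
    - [-0.106,0.008,0.074]
    - [-0.105,0.013,0.073]
    - [-0.105,0.017,0.074]
    - [-0.104,0.022,0.074]
    - [-0.103,0.027,0.073]
    - [-0.101,0.032,0.074]
    - [-0.1,0.036,0.074]
    - [-0.098,0.04,0.073]
  roll: [0.0072,0.0072,0.0073,0.0072,0.0072,0.0072,0.0073,0.0072]
  grip: 46

```text
time: 2.92
eef_pos: [461.0, -142.7, 171.5]
tool_rot: [0.842, 0.539, 0.0, -0.0]
contact_force: [0.1, 0.2, 0.1]
opening: 0.524
grip_force: 0.0
```

Call:
play_rows:
  slide:
    - [-0.096,0.045,0.074]
    - [-0.094,0.05,0.074]
    - [0,0,0]
    - [0,0,0]
    - [0,0,0]
    - [0,0,0]
    - [0,0,0]
    - [0,0,0]
  roll: [0.0072,0.0072,0,0,0,0,0,0]

```text
time: 3.58
eef_pos: [461.5, -173.9, 150.5]
tool_rot: [0.865, 0.502, 0.0, 0.0]
contact_force: [-1.1, -0.2, 0.5]
opening: 0.524
grip_force: 0.0
```

Run:
```python
from plan import *
s=st(); im=capture("wrist"); cv2.imwrite("pics/w2.png",im)
for c in blobs(mask(im,(0,150,60),(6,255,255)),40): x,y,w,h=cv2.boundingRect(c); print("red",x,y,w,h)
print(proj("wrist",(461,-175.3,117),s),proj("wrist",(461,-175.3,129),s),proj("wrist",(461,-163.3,117),s))
```

```text
t 3.6 pos [ 461.5 -173.9  150.5] h -29.8 F [-1.1 -0.2  0.5] open 46.1 gf 0.0
red 288 235 47 71
red 16 73 30 57
[314.39427182 282.22140745] [314.42646585 291.37554331] [302.68929448 263.20038348]
```

View pics/w2.png

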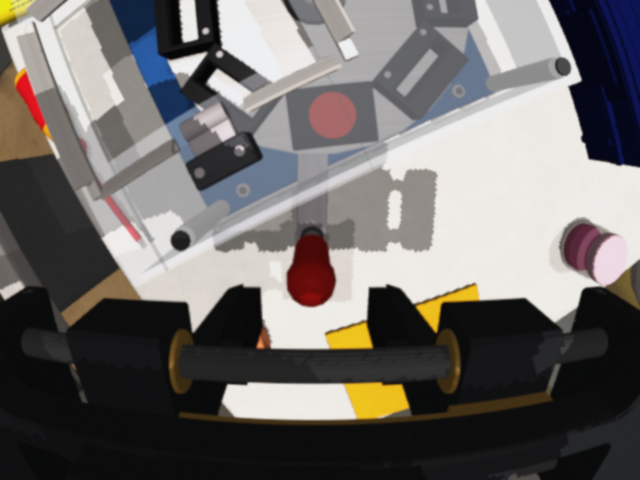

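The grip knob is at (311,283), centred between the fingers and within 1 mm of prediction. I'll descend, close loosely and do stroke 1.

Call:
play_rows:
  slide:
    - [0,0,0.1]
    - [0,0,0.11]
    - [0,0,0.11]
    - [0,0,0.11]
    - [0,0,0]
    - [0,0,0]
    - [0,0,0]
    - [0,0,0]
  roll: [0,0,0,0,0,0,0,0]

```text
time: 4.3
eef_pos: [461.7, -175.0, 86.5]
tool_rot: [0.866, 0.501, 0.001, 0.001]
contact_force: [-0.0, -0.3, 0.5]
opening: 0.521
grip_force: 0.0
```

Call:
play_rows:
  slide:
    - [0,0,0]
    - [0,0,0]
    - [0,0,0]
    - [0,0,0]
    - [0,0,0]
    - [0,0,0]
    - [0,0,0]
    - [0,0,0]
  roll: [0,0,0,0,0,0,0,0]
  grip: 28
  newtons: 10

```text
time: 4.97
eef_pos: [461.2, -174.8, 85.5]
tool_rot: [0.866, 0.501, 0.0, -0.0]
contact_force: [-0.1, 0.2, 0.4]
opening: 0.316
grip_force: 0.0
```

Call:
play_rows:
  slide:
    - [0.0025,0.0755,0]
    - [0.0025,0.0755,0]
    - [0.0025,0.0755,0]
    - [0.0025,0.0755,0]
    - [0.0025,0.0755,0]
    - [0.0025,0.0755,0]
    - [0.0025,0.0755,0]
    - [0.0025,0.0755,0]
  roll: [-0.01015,-0.01015,-0.01015,-0.01015,-0.01015,-0.01015,-0.01015,-0.01015]

```text
time: 5.63
eef_pos: [545.4, -198.2, 85.1]
tool_rot: [0.71, 0.704, -0.002, -0.002]
contact_force: [-4.0, 1.1, 1.7]
opening: 0.32
grip_force: 2.0
```

Call:
play_rows:
  slide:
    - [0.0025,0.0755,0]
    - [0.0025,0.0755,0]
    - [0.0025,0.0755,0]
    - [0.0025,0.0755,0]
    - [0.0025,0.0755,0]
    - [0.0025,0.0755,0]
    - [0.0025,0.0755,0]
    - [0,0,0]
  roll: [-0.01015,-0.01015,-0.01015,-0.01015,-0.01015,-0.01015,-0.01015,0]

```text
time: 6.3
eef_pos: [618.7, -183.8, 84.6]
tool_rot: [0.537, 0.843, -0.005, -0.005]
contact_force: [-10.3, -2.1, 7.3]
opening: 0.323
grip_force: 5.1
```

```bash
cat >> plan.py <<'E'
def lev(s):
    d=s["eef_pos"][:2]-A; return round(np.arctan2(d[1],d[0])-np.radians(YAW-116),3)
E
python3 - <<'E'
from plan import *
s=st(); print("lever ang of tcp",lev(s))
E
```

```text
t 6.3 pos [ 618.7 -183.8   84.6] h 25.0 F [-10.3  -2.1   7.3] open 28.4 gf 5.1
lever ang of tcp 0.923
```

Call:
play_rows:
  slide:
    - [0,0.02,0]
    - [0,0.02,0]
    - [0,0,0]
    - [0,0,0]
    - [0,0,0]
    - [0,0,0]
    - [0,0,0]
    - [0,0,0]
  roll: [0,0,0,0,0,0,0,0]

```text
time: 6.97
eef_pos: [619.1, -183.7, 84.4]
tool_rot: [0.54, 0.842, -0.007, -0.008]
contact_force: [-18.0, -4.2, 11.9]
opening: 0.323
grip_force: 9.6
```

Run:
```python
from plan import *
s=st(); print("lever ang of tcp",lev(s)); cv2.imwrite("pics/w3.png",capture("wrist"))
```

```text
t 7.0 pos [ 619.1 -183.7   84.4] h 24.7 F [-18.   -4.2  11.9] open 28.5 gf 9.6
lever ang of tcp 0.925
```

View pics/w3.png

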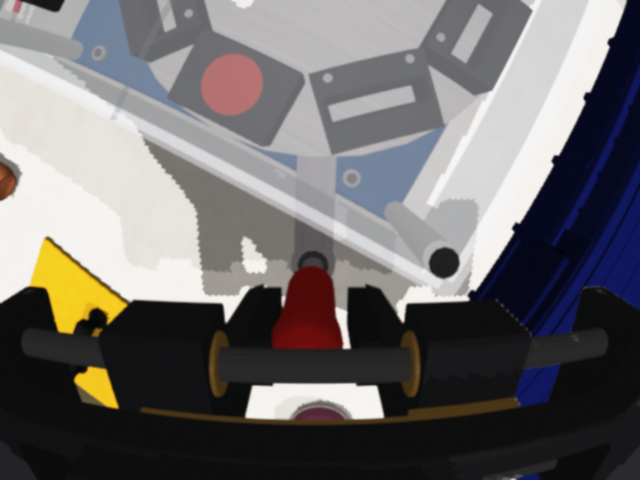

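The lever is at its end stop: force rises with no motion, and the TCP is at 0.923. Now return, then stroke 2.

Call:
play_rows:
  slide:
    - [0,-0.04,0]
    - [0.0025,-0.0755,0]
    - [0.0025,-0.0755,0]
    - [0.0025,-0.0755,0]
    - [0.0025,-0.0755,0]
    - [0.0025,-0.0755,0]
    - [0.0025,-0.0755,0]
    - [0.0025,-0.0755,0]
  roll: [0,0.01015,0.01015,0.01015,0.01015,0.01015,0.01015,0.01015]

```text
time: 7.68
eef_pos: [544.8, -198.4, 84.8]
tool_rot: [0.713, 0.702, -0.001, -0.002]
contact_force: [-2.8, 0.2, -2.2]
opening: 0.319
grip_force: 1.1
```

Call:
play_rows:
  slide:
    - [0.0025,-0.0755,0]
    - [0.0025,-0.0755,0]
    - [0.0025,-0.0755,0]
    - [0.0025,-0.0755,0]
    - [0.0025,-0.0755,0]
    - [0.0025,-0.0755,0]
    - [0.0025,-0.0755,0]
    - [0.0025,-0.0755,0]
  roll: [0.01015,0.01015,0.01015,0.01015,0.01015,0.01015,0.01015,0.01015]

```text
time: 8.35
eef_pos: [459.2, -174.0, 85.3]
tool_rot: [0.866, 0.499, -0.001, -0.001]
contact_force: [0.0, -0.5, 0.7]
opening: 0.318
grip_force: 0.0
```

Call:
play_rows:
  slide:
    - [0,0,0]
    - [0,0,0]
    - [0,0,0]
    - [0,0,0]
    - [0,0,0]
    - [0,0,0]
    - [0,0,0]
    - [0,0,0]
  roll: [0,0,0,0,0,0,0,0]

```text
time: 9.02
eef_pos: [461.5, -174.5, 85.5]
tool_rot: [0.865, 0.501, 0.0, 0.0]
contact_force: [-1.2, 1.1, 0.1]
opening: 0.317
grip_force: 0.3
```

Run:
```python
from plan import *
s=st(); print("lever ang of tcp",lev(s))
```

```text
t 9.0 pos [ 461.5 -174.5   85.5] h -29.9 F [-1.2  1.1  0.1] open 28.0 gf 0.3
lever ang of tcp 0.0
```

Call:
play_rows:
  slide:
    - [0.0025,0.0755,0]
    - [0.0025,0.0755,0]
    - [0.0025,0.0755,0]
    - [0.0025,0.0755,0]
    - [0.0025,0.0755,0]
    - [0.0025,0.0755,0]
    - [0.0025,0.0755,0]
    - [0.0025,0.0755,0]
  roll: [-0.01015,-0.01015,-0.01015,-0.01015,-0.01015,-0.01015,-0.01015,-0.01015]

```text
time: 9.68
eef_pos: [544.8, -197.6, 85.1]
tool_rot: [0.71, 0.704, -0.002, -0.003]
contact_force: [-5.9, 1.4, 4.4]
opening: 0.319
grip_force: 3.2
```

Call:
play_rows:
  slide:
    - [0.0025,0.0755,0]
    - [0.0025,0.0755,0]
    - [0.0025,0.0755,0]
    - [0.0025,0.0755,0]
    - [0.0025,0.0755,0]
    - [0.0025,0.0755,0]
    - [0.0025,0.0755,0]
    - [0,0.02,0]
  roll: [-0.01015,-0.01015,-0.01015,-0.01015,-0.01015,-0.01015,-0.01015,0]

```text
time: 10.35
eef_pos: [619.8, -182.8, 84.6]
tool_rot: [0.538, 0.843, -0.006, -0.007]
contact_force: [-20.2, -4.2, 13.5]
opening: 0.341
grip_force: 10.3
```

Call:
play_rows:
  slide:
    - [0,0,0]
    - [0,0,0]
    - [0,0,0]
    - [0,0,0]
    - [0,-0.02,0]
    - [0.0025,-0.0755,0]
    - [0.0025,-0.0755,0]
    - [0.0025,-0.0755,0]
  roll: [0,0,0,0,0,0.01015,0.01015,0.01015]

```text
time: 11.02
eef_pos: [590.2, -193.2, 84.9]
tool_rot: [0.617, 0.787, -0.001, -0.002]
contact_force: [-3.9, 0.4, -0.4]
opening: 0.322
grip_force: 1.5
```

Call:
play_rows:
  slide:
    - [0.0025,-0.0755,0]
    - [0.0025,-0.0755,0]
    - [0.0025,-0.0755,0]
    - [0.0025,-0.0755,0]
    - [0.0025,-0.0755,0]
    - [0.0025,-0.0755,0]
    - [0.0025,-0.0755,0]
    - [0.0025,-0.0755,0]
  roll: [0.01015,0.01015,0.01015,0.01015,0.01015,0.01015,0.01015,0.01015]

```text
time: 11.68
eef_pos: [501.2, -191.6, 85.2]
tool_rot: [0.796, 0.605, -0.001, -0.001]
contact_force: [-2.4, 1.1, -1.5]
opening: 0.317
grip_force: 1.0
```

Call:
play_rows:
  slide:
    - [0.0025,-0.0755,0]
    - [0.0025,-0.0755,0]
    - [0.0025,-0.0755,0]
    - [0.0025,-0.0755,0]
    - [0,0,0]
    - [0,0,0]
    - [0,0,0]
    - [0,0,0]
  roll: [0.01015,0.01015,0.01015,0.01015,0,0,0,0]

```text
time: 12.35
eef_pos: [461.8, -174.2, 85.5]
tool_rot: [0.865, 0.501, 0.0, 0.0]
contact_force: [-0.2, -0.2, 1.3]
opening: 0.316
grip_force: 0.8
```

Call:
play_rows:
  slide:
    - [0,0,0]
    - [0,0,0]
    - [0,0,0]
    - [0,0,-0.1]
    - [0,0,-0.2]
    - [0,0,-0.2]
    - [0,0,-0.2]
    - [0,0,-0.2]
  roll: [0,0,0,0,0,0,0,0]
  grip: 46

```text
time: 13.02
eef_pos: [461.2, -174.1, 222.0]
tool_rot: [0.866, 0.501, 0.0, 0.0]
contact_force: [0.7, 0.2, 0.0]
opening: 0.521
grip_force: 0.0
```

Run:
```python
from plan import *
s=st()
for n in("top","scene"): cv2.imwrite(f"pics/{n}1.png",capture(n))
t=cv2.imread("pics/top1.png"); a=cv2.resize(t[165:310,180:390],None,fx=3.8,fy=3.8,interpolation=cv2.INTER_CUBIC); cv2.imwrite("pics/ctop1.png",a)
# to rack: alu at (513,254)
e=plan([(500,60,260,60,10),(513,254,200,90,8),(None,None,None,None,6)],[461,-175.3,220,-29.9])
```

```text
t 13.0 pos [ 461.2 -174.1  222. ] h -29.9 F [0.7 0.2 0. ] open 45.9 gf 0.0
[[0.149,-0.056,-0.027],[0.156,-0.031,-0.026],[0.159,-0.007,-0.027],[0.158,0.017,-0.027],[0.153,0.043,-0.026],[0.145,0.066,-0.027],[0.132,0.087,-0.027],[0.118,0.108,-0.026]] [-0.025,-0.0249,-0.025,-0.025,-0.025,-0.0249,-0.025,-0.025]
[[0.099,0.124,-0.027],[0.078,0.138,-0.027],[0.072,0.145,0.05],[0.061,0.15,0.05],[0.052,0.154,0.05],[0.042,0.156,0.05],[0.031,0.159,0.05],[0.021,0.161,0.05]] [-0.0249,-0.025,-0.0104,-0.0104,-0.0105,-0.0104,-0.0104,-0.0104]
[[0.011,0.162,0.05],[-0.0,0.162,0.05],[0.0,0.0,-0.0],[0.0,0.0,-0.0],[0.0,0.0,-0.0],[0.0,0.0,-0.0],[0.0,0.0,-0.0],[0.0,0.0,-0.0]] [-0.0104,-0.0105,0.0,0.0,0.0,0.0,0.0,0.0]
end [512.9 254.  200.1] 90.0
```

View pics/ctop1.png

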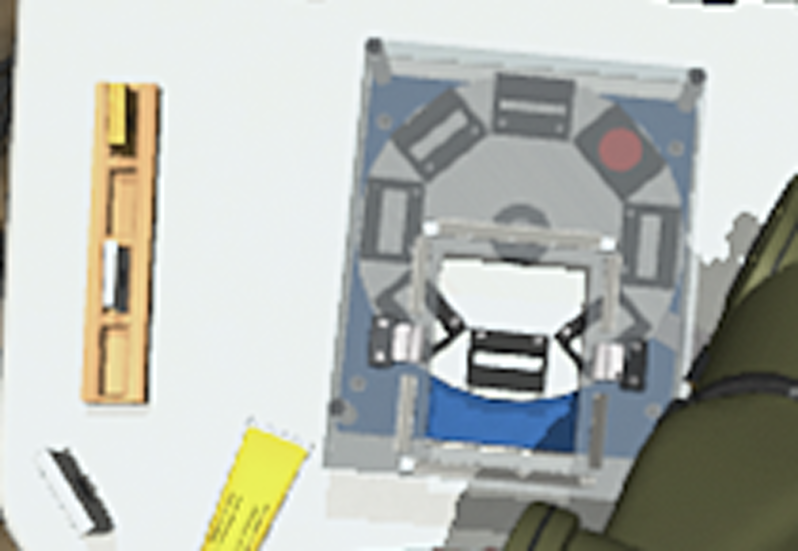

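Slot 3 (narrow) sits square under the opening at crop (508,360), with the spot three stations on. Now to the aluminium plate.

Run:
```python
from plan import *
f=lambda u,v:(180+(u+.5)/3.8-.5,165+(v+.5)/3.8-.5)
print("slot block",at("top",f(508,361),57),"slot",at("top",f(508,356),50))
e=plan([(500,60,260,30,9),(513,254,150,90,10)],[461,-174.5,220.5,-29.9])
```

```text
slot block [459.55756153 -15.50257518  57.        ] slot [463.56681646 -15.39536654  50.        ]
[[0.165,-0.062,-0.029],[0.171,-0.042,-0.03],[0.175,-0.021,-0.029],[0.176,-0.002,-0.029],[0.175,0.019,-0.029],[0.172,0.039,-0.03],[0.166,0.059,-0.029],[0.158,0.077,-0.029]] [-0.0185,-0.0185,-0.0185,-0.0185,-0.0184,-0.0185,-0.0185,-0.0185]
[[0.148,0.095,-0.029],[0.108,0.072,0.073],[0.099,0.083,0.074],[0.09,0.093,0.073],[0.08,0.102,0.073],[0.069,0.11,0.074],[0.057,0.116,0.073],[0.045,0.122,0.073]] [-0.0185,-0.0167,-0.0166,-0.0167,-0.0167,-0.0166,-0.0167,-0.0167]
[[0.032,0.126,0.073],[0.018,0.128,0.074],[0.005,0.13,0.073],[0,0,0],[0,0,0],[0,0,0],[0,0,0],[0,0,0]] [-0.0166,-0.0167,-0.0167,0,0,0,0,0]
end [513.  254.1 150. ] 90.0
```

Call:
play_rows:
  slide:
    - [0.165,-0.062,-0.029]
    - [0.171,-0.042,-0.03]
    - [0.175,-0.021,-0.029]
    - [0.176,-0.002,-0.029]
    - [0.175,0.019,-0.029]
    - [0.172,0.039,-0.03]
    - [0.166,0.059,-0.029]
    - [0.158,0.077,-0.029]
  roll: [-0.0185,-0.0185,-0.0185,-0.0185,-0.0184,-0.0185,-0.0185,-0.0185]

```text
time: 13.78
eef_pos: [495.7, 35.8, 255.2]
tool_rot: [0.547, 0.837, -0.0, -0.0]
contact_force: [0.3, -0.3, -0.0]
opening: 0.525
grip_force: 0.0
```

Call:
play_rows:
  slide:
    - [0.148,0.095,-0.029]
    - [0.108,0.072,0.073]
    - [0.099,0.083,0.074]
    - [0.09,0.093,0.073]
    - [0.08,0.102,0.073]
    - [0.069,0.11,0.074]
    - [0.057,0.116,0.073]
    - [0.045,0.122,0.073]
  roll: [-0.0185,-0.0167,-0.0166,-0.0167,-0.0167,-0.0166,-0.0167,-0.0167]

```text
time: 14.45
eef_pos: [508.9, 197.2, 181.7]
tool_rot: [0.154, 0.988, 0.0, -0.001]
contact_force: [-0.2, 1.0, 1.2]
opening: 0.524
grip_force: 0.0
```

Call:
play_rows:
  slide:
    - [0.032,0.126,0.073]
    - [0.018,0.128,0.074]
    - [0.005,0.13,0.073]
    - [0,0,0]
    - [0,0,0]
    - [0,0,0]
    - [0,0,0]
    - [0,0,0]
  roll: [-0.0166,-0.0167,-0.0167,0,0,0,0,0]

```text
time: 15.12
eef_pos: [513.5, 253.1, 150.5]
tool_rot: [0.001, 1.0, -0.0, 0.0]
contact_force: [0.9, 0.6, -0.2]
opening: 0.522
grip_force: 0.0
```

Run:
```python
from plan import *
s=st(); cv2.imwrite("pics/w4.png",capture("wrist"))
for p in((512,256,68),(513,254,26),(539.7,259.9,26),(653,282,26),(653,238,26),(426,237,26),(426,282,26)): print(p,proj("wrist",p,s).round())
```

```text
t 15.1 pos [513.5 253.1 150.5] h 89.9 F [ 0.9  0.6 -0.2] open 46.0 gf 0.0
(512, 256, 68) [318. 248.]
(513, 254, 26) [315. 233.]
(539.7, 259.9, 26) [323. 267.]
(653, 282, 26) [346. 384.]
(653, 238, 26) [297. 385.]
(426, 237, 26) [291. 116.]
(426, 282, 26) [354. 116.]
```

View pics/w4.png

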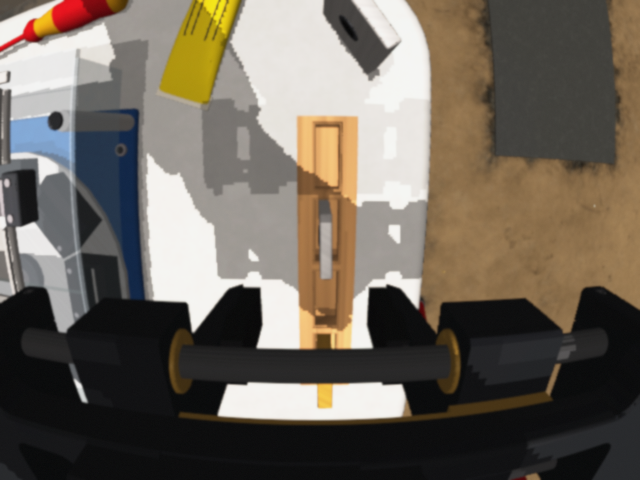

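Run:
```python
from plan import *
s=readout.state(); im=cv2.imread("pics/w4.png")
print(at("wrist",(326,222),68,s),at("wrist",(326,278),68,s),at("wrist",(325,330),68,s),at("wrist",(325,407),68,s))
print([proj("wrist",(x,258,68),s).round() for x in(490,534,602,646)])
cv2.imwrite("pics/c4.png",cv2.resize(im[180:420,250:400],None,fx=2.5,fy=2.5,interpolation=cv2.INTER_CUBIC))
```

```text
[494.96068453 261.18561022  68.        ] [532.61821453 261.49046574  68.        ] [571.78250324 261.22209941  68.        ] [643.35915045 262.1423654   68.        ]
[array([321., 214.]), array([321., 280.]), array([320., 365.]), array([320., 409.])]
```

View pics/c4.png

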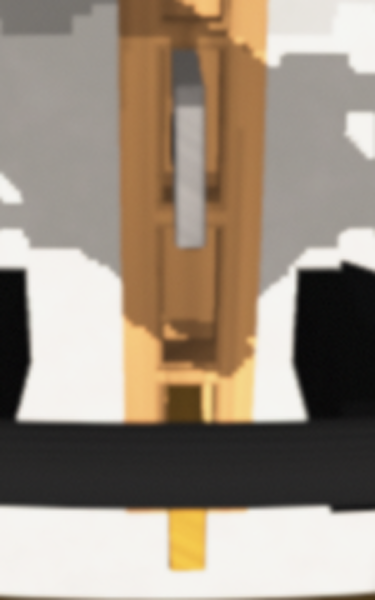

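Call:
play_rows:
  slide:
    - [0.01,0.05,0]
    - [0,0,0.1]
    - [0,0,0.15]
    - [0,0,0.15]
    - [0,0,0.15]
    - [0,0,0.1]
    - [0,0,0.05]
    - [0,0,0]
  roll: [0,0,0,0,0,0,0,0]

```text
time: 15.83
eef_pos: [510.7, 262.0, 43.8]
tool_rot: [-0.0, 1.0, -0.001, -0.001]
contact_force: [0.2, -0.0, 0.5]
opening: 0.522
grip_force: 0.0
```

Call:
play_rows:
  slide:
    - [0,0,0]
    - [0,0,0]
    - [0,0,0]
    - [0,0,0]
    - [0,0,0]
    - [0,0,0]
    - [0,0,0]
    - [0,0,0]
  roll: [0,0,0,0,0,0,0,0]
  grip: 3
  newtons: 25

```text
time: 16.5
eef_pos: [511.8, 262.1, 45.4]
tool_rot: [-0.0, 1.0, 0.0, 0.0]
contact_force: [0.1, -0.6, 3.7]
opening: 0.088
grip_force: 25.0
```

Run:
```python
from plan import *
s=st()
```

```text
t 16.5 pos [511.8 262.1  45.4] h 90.0 F [ 0.1 -0.6  3.7] open 7.8 gf 25.0
```

Run:
```python
from plan import *
e=plan([(512,261.5,195,90,6),(460,-15.8,180,-3.9,15),(None,None,None,None,3)],[512,261.5,45,90])
```

```text
[[0.0,0.0,-0.167],[0.0,0.0,-0.166],[0.0,0.0,-0.167],[0.0,0.0,-0.167],[0.0,0.0,-0.166],[0.0,0.0,-0.167],[0.023,-0.123,0.007],[0.01,-0.125,0.006]] [0.0,0.0,0.0,0.0,0.0,0.0,0.0174,0.0174]
[[-0.005,-0.126,0.007],[-0.017,-0.124,0.007],[-0.032,-0.121,0.006],[-0.044,-0.117,0.007],[-0.057,-0.112,0.007],[-0.068,-0.105,0.006],[-0.08,-0.097,0.007],[-0.09,-0.088,0.007]] [0.0174,0.0174,0.0173,0.0174,0.0174,0.0174,0.0174,0.0174]
[[-0.099,-0.077,0.006],[-0.106,-0.066,0.007],[-0.113,-0.054,0.007],[-0.119,-0.041,0.006],[-0.122,-0.028,0.007],[0.0,0.0,-0.0],[0.0,0.0,-0.0],[0.0,0.0,-0.0]] [0.0174,0.0174,0.0174,0.0173,0.0174,0.0,0.0,0.0]
end [460.  -15.8 180. ] -3.9
```

Call:
play_rows:
  slide:
    - [0,0,-0.1]
    - [0,0,-0.18]
    - [0,0,-0.18]
    - [0,0,-0.18]
    - [0,0,-0.18]
    - [0,0,-0.18]
    - [0.023,-0.123,0.007]
    - [0.01,-0.125,0.006]
  roll: [0,0,0,0,0,0,0.0174,0.0174]

```text
time: 17.17
eef_pos: [505.3, 226.5, 194.8]
tool_rot: [0.11, 0.994, 0.002, 0.001]
contact_force: [-0.5, -0.9, -1.7]
opening: 0.092
grip_force: 25.0
```

Call:
play_rows:
  slide:
    - [-0.005,-0.126,0.007]
    - [-0.017,-0.124,0.007]
    - [-0.032,-0.121,0.006]
    - [-0.044,-0.117,0.007]
    - [-0.057,-0.112,0.007]
    - [-0.068,-0.105,0.006]
    - [-0.08,-0.097,0.007]
    - [-0.09,-0.088,0.007]
  roll: [0.0174,0.0174,0.0173,0.0174,0.0174,0.0174,0.0174,0.0174]

```text
time: 17.83
eef_pos: [476.4, 76.3, 184.9]
tool_rot: [0.522, 0.853, -0.0, -0.0]
contact_force: [0.3, -0.3, -1.6]
opening: 0.091
grip_force: 25.0
```

Call:
play_rows:
  slide:
    - [-0.099,-0.077,0.006]
    - [-0.106,-0.066,0.007]
    - [-0.113,-0.054,0.007]
    - [-0.119,-0.041,0.006]
    - [-0.122,-0.028,0.007]
    - [0,0,0]
    - [0,0,0]
    - [0,0,0]
  roll: [0.0174,0.0174,0.0174,0.0173,0.0174,0,0,0]

```text
time: 18.5
eef_pos: [460.0, -14.3, 180.0]
tool_rot: [0.73, 0.684, 0.0, -0.0]
contact_force: [-0.1, 1.0, -1.0]
opening: 0.092
grip_force: 25.0
```

Call:
play_rows:
  slide:
    - [0,0,0]
    - [0,0,0]
    - [0,0,0]
    - [0,0,0]
    - [0,0,0]
    - [0,0,0]
    - [0,0,0]
    - [0,0,0]
  roll: [0,0,0,0,0,0,0,0]

```text
time: 19.17
eef_pos: [459.7, -15.3, 180.1]
tool_rot: [0.731, 0.683, 0.0, -0.0]
contact_force: [0.4, -0.4, -1.1]
opening: 0.092
grip_force: 25.0
```

Run:
```python
from plan import *
s=st(); im=capture("wrist"); cv2.imwrite("pics/w5.png",im)
cv2.imwrite("pics/c5.png",cv2.resize(im[90:330,180:440],None,fx=2.5,fy=2.5,interpolation=cv2.INTER_CUBIC))
c=np.array([460,-15.8]);y=np.radians(YAW);X=np.array([np.cos(y),np.sin(y)]);Y=np.array([-X[1],X[0]])
g=lambda q:((proj("wrist",[*(c+q[0]*X+q[1]*Y),q[2]],s)-[180,90])*2.5).round()
for q in((0,0,57),(0,23.5,57),(0,-23.5,57),(20,28,57),(-20,28,57),(5,23.5,57),(-5,23.5,57)): print(q,g(q))
p=s["eef_pos"][:2]-c; print("plate bottom corners",[ ((proj("wrist",[*(s["eef_pos"][:2]+a*X+b*Y),s["eef_pos"][2]-39],s)-[180,90])*2.5).round() for a,b in((4,22),(-4,22),(4,-22))])
```

```text
t 19.2 pos [459.7 -15.3 180.1] h -3.9 F [ 0.4 -0.4 -1.1] open 8.1 gf 25.0
(0, 0, 57) [335. 365.]
(0, 23.5, 57) [336. 288.]
(0, -23.5, 57) [335. 439.]
(20, 28, 57) [404. 273.]
(-20, 28, 57) [267. 272.]
(5, 23.5, 57) [353. 288.]
(-5, 23.5, 57) [318. 287.]
plate bottom corners [array([354., 364.]), array([315., 364.]), array([352., 557.])]
```

View pics/c5.png

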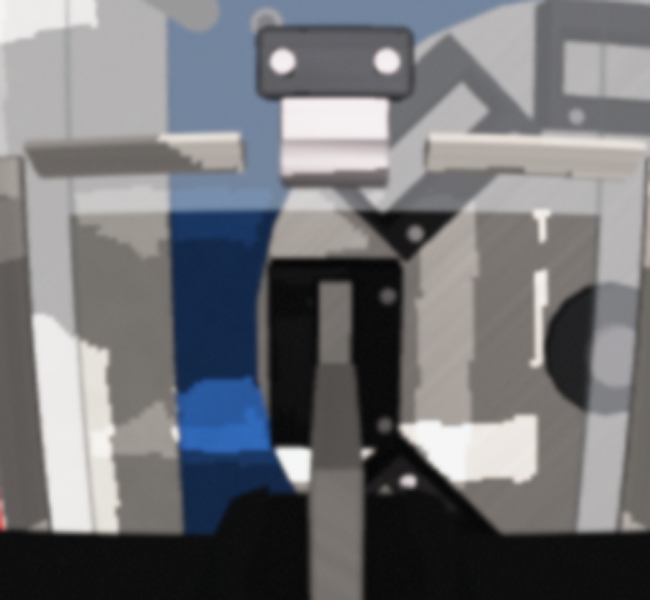

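The slot reads about 2 mm toward +y relative to the plate (slot end at crop y 281 against 288 predicted) and is centred in x. I'll descend to just above the block and check again.

Call:
play_rows:
  slide:
    - [0.012,0,0]
    - [0,0,0.08]
    - [0,0,0.12]
    - [0,0,0.12]
    - [0,0,0.1]
    - [0,0,0.07]
    - [0,0,0]
    - [0,0,0]
  roll: [0,0,0,0,0,0,0,0]

```text
time: 19.88
eef_pos: [459.7, -13.4, 106.3]
tool_rot: [0.731, 0.683, -0.0, -0.0]
contact_force: [0.6, -0.3, -0.7]
opening: 0.092
grip_force: 25.0
```

Call:
play_rows:
  slide:
    - [0,0,0]
    - [0,0,0]
    - [0,0,0]
    - [0,0,0]
    - [0,0,0]
    - [0,0,0]
    - [0,0,0]
    - [0,0,0]
  roll: [0,0,0,0,0,0,0,0]

```text
time: 20.55
eef_pos: [459.9, -13.5, 106.6]
tool_rot: [0.731, 0.683, 0.0, -0.0]
contact_force: [0.1, -1.0, -0.9]
opening: 0.088
grip_force: 25.0
```

```bash
cat > look.py <<'E'
from plan import *
import sys
s=st(); im=capture("wrist"); cv2.imwrite("pics/"+sys.argv[1]+"f.png",im)
u0,v0=250,130; cv2.imwrite("pics/"+sys.argv[1]+".png",cv2.resize(im[v0:v0+150,u0:u0+130],None,fx=4,fy=4,interpolation=cv2.INTER_CUBIC))
c=s["eef_pos"][:2];y=np.radians(YAW);X=np.array([np.cos(y),np.sin(y)]);Y=np.array([-X[1],X[0]])
g=lambda q:((proj("wrist",[*(c+q[0]*X+q[1]*Y),q[2]],s)-[u0,v0])*4).round()
print("if slot centred at tcp: far end",g((0,23.5,57)),"block edge",g((20,28,57)),g((-20,28,57)),"1mm y:",g((0,24.5,57))[1])
E
python3 look.py c6
```

```text
t 20.6 pos [459.9 -13.5 106.6] h -3.9 F [ 0.1 -1.  -0.9] open 7.8 gf 25.0
if slot centred at tcp: far end [255. 391.] block edge [404. 359.] [106. 359.] 1mm y: 384.0
```

View pics/c6.png

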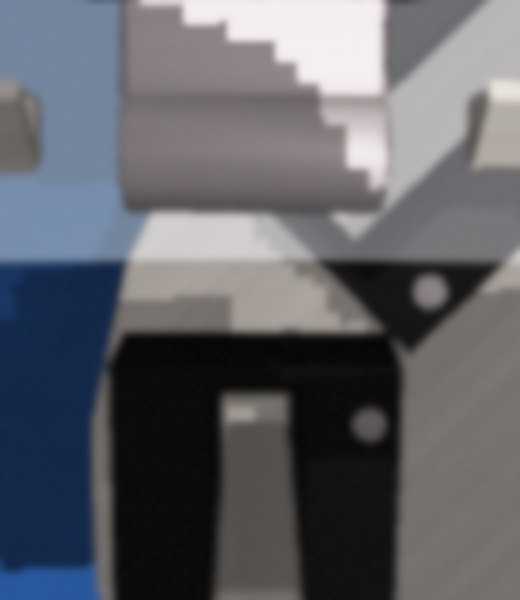

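Run:
```python
from plan import *
s=readout.state(); c=s["eef_pos"][:2];y=np.radians(YAW);X=np.array([np.cos(y),np.sin(y)]);Y=np.array([-X[1],X[0]])
g=lambda q:((proj("wrist",[*(c+q[0]*X+q[1]*Y),q[2]],s)-[250,130])*4).round()
for z in(67.6,66.6): print([g((0,a,z)) for a in(21,22,23)])
im=cv2.cvtColor(cv2.imread("pics/c6.png"),6); print(im[380:600:8,255])
```

```text
[array([255., 430.]), array([255., 422.]), array([255., 415.])]
[array([255., 428.]), array([255., 420.]), array([255., 413.])]
[  8  23  84 119 132 111  82  80  81  80  81  80  81  81  80  81  81  80
  82  81  81  82  82  83  83  82  90 107]
```

Plate and slot are centred to within 0.5 mm (plate edge at crop y 422, slot end at 393). I'll insert it.

Call:
play_rows:
  slide:
    - [0,0,0.03]
    - [0,0,0.03]
    - [0,0,0.03]
    - [0,0,0.03]
    - [0,0,0.03]
    - [0,0,0.03]
    - [0,0,0.03]
    - [0,0,0]
  roll: [0,0,0,0,0,0,0,0]

```text
time: 21.27
eef_pos: [459.5, -13.5, 74.1]
tool_rot: [0.731, 0.683, -0.0, -0.0]
contact_force: [0.1, -0.1, -1.4]
opening: 0.09
grip_force: 25.0
```

Call:
play_rows:
  slide:
    - [0,0,0.008]
    - [0,0,0.008]
    - [0,0,0]
    - [0,0,0]
    - [0,0,0]
    - [0,0,0]
    - [0,0,0]
    - [0,0,0]
  roll: [0,0,0,0,0,0,0,0]

```text
time: 21.93
eef_pos: [459.9, -13.5, 72.7]
tool_rot: [0.73, 0.683, 0.0, 0.0]
contact_force: [-0.8, -1.5, -0.6]
opening: 0.086
grip_force: 25.0
```

Call:
play_rows:
  slide:
    - [0,0,0.007]
    - [0,0,0.007]
    - [0,0,0]
    - [0,0,0]
    - [0,0,0]
    - [0,0,0]
    - [0,0,0]
    - [0,0,0]
  roll: [0,0,0,0,0,0,0,0]

```text
time: 22.6
eef_pos: [460.0, -13.5, 72.2]
tool_rot: [0.731, 0.683, 0.001, 0.0]
contact_force: [-1.7, 1.6, 21.6]
opening: 0.087
grip_force: 25.0
```

Call:
play_rows:
  slide:
    - [0,0,0]
    - [0,0,0]
    - [0,0,0]
    - [0,0,0]
    - [0,0,0]
    - [0,0,0]
    - [0,0,-0.05]
    - [0,0,-0.1]
  roll: [0,0,0,0,0,0,0,0]
  grip: 24

```text
time: 23.27
eef_pos: [458.9, -13.5, 92.5]
tool_rot: [0.73, 0.683, -0.001, -0.001]
contact_force: [0.5, -0.3, 0.0]
opening: 0.272
grip_force: 0.0
```

Call:
play_rows:
  slide:
    - [0,0,-0.2]
    - [0,0,-0.2]
    - [0,0,-0.2]
    - [0,0,-0.12]
    - [0,0,0]
    - [0,0,0]
    - [0,0,0]
    - [0,0,0]
  roll: [0,0,0,0,0,0,0,0]

```text
time: 23.93
eef_pos: [459.0, -13.4, 200.1]
tool_rot: [0.73, 0.683, -0.001, -0.001]
contact_force: [0.2, 0.1, -0.0]
opening: 0.273
grip_force: 0.0
```

Run:
```python
from plan import *
s=st(); im=capture("wrist"); cv2.imwrite("pics/c7.png",cv2.resize(im[90:330,180:440],None,fx=2.5,fy=2.5,interpolation=cv2.INTER_CUBIC))
c=np.array([460,-13.5]);y=np.radians(YAW);X=np.array([np.cos(y),np.sin(y)]);Y=np.array([-X[1],X[0]])
for q in((4,22,95),(-4,22,95),(4,-22,95),(0,23.5,57)): print(q,((proj("wrist",[*(c+q[0]*X+q[1]*Y),q[2]],s)-[180,90])*2.5).round())
e=plan([(461,-175,150,-29.9,8)],[459.9,-13.5,184,-3.9])
```

```text
t 23.9 pos [459.  -13.4 200.1] h -3.9 F [ 0.2  0.1 -0. ] open 24.1 gf 0.0
(4, 22, 95) [354. 303.]
(-4, 22, 95) [325. 302.]
(4, -22, 95) [353. 454.]
(0, 23.5, 57) [339. 275.]
[[-0.134,0.01,0.028],[-0.134,0.018,0.029],[-0.132,0.025,0.028],[-0.13,0.033,0.028],[-0.129,0.04,0.029],[-0.126,0.047,0.028],[-0.123,0.054,0.028],[-0.12,0.061,0.029]] [0.009,0.0091,0.009,0.009,0.009,0.0091,0.009,0.009]
end [ 461. -175.  150.] -29.9
```

View pics/c7.png

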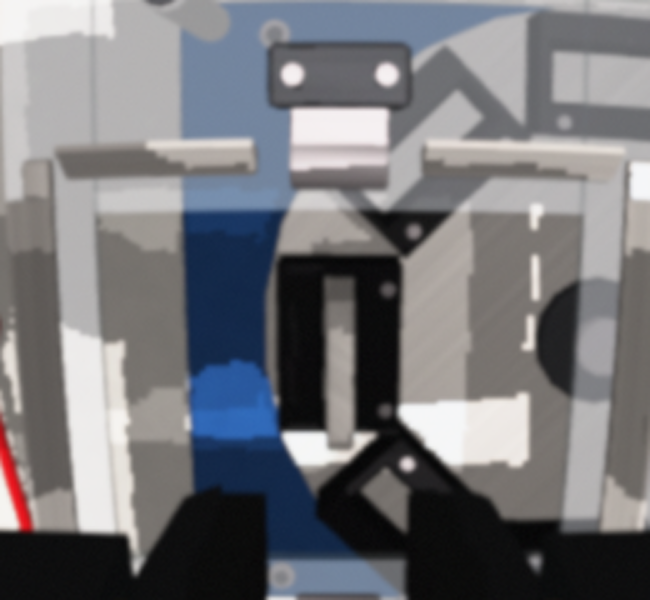

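Plate 1 stands upright and fully down in slot 3 (top strip from crop y 302 to 447). Now stroke 3.

Run:
```python
from plan import *
e=plan([(461,-175.3,150,-29.9,8)],[459.5,-13.5,200.5,-3.9])
```

```text
[[-0.134,0.01,0.042],[-0.134,0.018,0.042],[-0.132,0.026,0.042],[-0.131,0.033,0.042],[-0.129,0.041,0.042],[-0.126,0.047,0.042],[-0.123,0.055,0.043],[-0.12,0.061,0.042]] [0.009,0.0091,0.009,0.009,0.009,0.0091,0.009,0.009]
end [ 461.  -175.3  149.9] -29.9
```

Call:
play_rows:
  slide:
    - [-0.134,0.01,0.042]
    - [-0.134,0.018,0.042]
    - [-0.132,0.026,0.042]
    - [-0.131,0.033,0.042]
    - [-0.129,0.041,0.042]
    - [-0.126,0.047,0.042]
    - [-0.123,0.055,0.043]
    - [-0.12,0.061,0.042]
  roll: [0.009,0.0091,0.009,0.009,0.009,0.0091,0.009,0.009]
  grip: 46

```text
time: 24.65
eef_pos: [460.7, -176.0, 149.0]
tool_rot: [0.866, 0.5, -0.001, -0.001]
contact_force: [1.4, 0.4, -0.3]
opening: 0.524
grip_force: 0.0
```

Call:
play_rows:
  slide:
    - [0,0,0]
    - [0,0,0]
    - [0,0,0]
    - [0,0,0]
    - [0,0,0]
    - [0,0,0]
    - [0,0,0]
    - [0,0,0]
  roll: [0,0,0,0,0,0,0,0]

```text
time: 25.32
eef_pos: [461.6, -174.9, 150.6]
tool_rot: [0.865, 0.501, 0.0, 0.0]
contact_force: [-0.7, 0.3, -0.2]
opening: 0.52
grip_force: 0.0
```

Call:
play_rows:
  slide:
    - [0,0,0.1]
    - [0,0,0.11]
    - [0,0,0.11]
    - [0,0,0.11]
    - [0,0,0]
    - [0,0,0]
    - [0,0,0]
    - [0,0,0]
  roll: [0,0,0,0,0,0,0,0]

```text
time: 25.98
eef_pos: [462.0, -175.5, 86.9]
tool_rot: [0.865, 0.501, 0.001, 0.001]
contact_force: [0.0, -0.1, -0.2]
opening: 0.519
grip_force: 0.0
```

Call:
play_rows:
  slide:
    - [0,0,0]
    - [0,0,0]
    - [0,0,0]
    - [0,0,0]
    - [0,0,0]
    - [0,0,0]
    - [0,0,0]
    - [0,0,0]
  roll: [0,0,0,0,0,0,0,0]
  grip: 28
  newtons: 10

```text
time: 26.65
eef_pos: [461.2, -175.1, 85.9]
tool_rot: [0.865, 0.501, -0.0, -0.0]
contact_force: [-0.3, 1.0, 0.7]
opening: 0.315
grip_force: 0.6
```

Call:
play_rows:
  slide:
    - [0.0025,0.0755,0]
    - [0.0025,0.0755,0]
    - [0.0025,0.0755,0]
    - [0.0025,0.0755,0]
    - [0.0025,0.0755,0]
    - [0.0025,0.0755,0]
    - [0.0025,0.0755,0]
    - [0.0025,0.0755,0]
  roll: [-0.01015,-0.01015,-0.01015,-0.01015,-0.01015,-0.01015,-0.01015,-0.01015]

```text
time: 27.32
eef_pos: [544.7, -198.4, 85.5]
tool_rot: [0.71, 0.704, -0.002, -0.003]
contact_force: [-6.9, 2.1, 3.6]
opening: 0.319
grip_force: 3.2
```

Call:
play_rows:
  slide:
    - [0.0025,0.0755,0]
    - [0.0025,0.0755,0]
    - [0.0025,0.0755,0]
    - [0.0025,0.0755,0]
    - [0.0025,0.0755,0]
    - [0.0025,0.0755,0]
    - [0.0025,0.0755,0]
    - [0,0.02,0]
  roll: [-0.01015,-0.01015,-0.01015,-0.01015,-0.01015,-0.01015,-0.01015,0]

```text
time: 27.98
eef_pos: [619.9, -183.6, 84.9]
tool_rot: [0.537, 0.843, -0.006, -0.007]
contact_force: [-20.9, -4.2, 14.2]
opening: 0.333
grip_force: 10.1
```

Call:
play_rows:
  slide:
    - [0,0,0]
    - [0,0,0]
    - [0,0,0]
    - [0,0,0]
    - [0,-0.02,0]
    - [0.0025,-0.0755,0]
    - [0.0025,-0.0755,0]
    - [0.0025,-0.0755,0]
  roll: [0,0,0,0,0,0.01015,0.01015,0.01015]

```text
time: 28.65
eef_pos: [590.2, -193.9, 85.2]
tool_rot: [0.617, 0.787, -0.001, -0.002]
contact_force: [-3.7, 0.4, -0.1]
opening: 0.317
grip_force: 1.5
```

Call:
play_rows:
  slide:
    - [0.0025,-0.0755,0]
    - [0.0025,-0.0755,0]
    - [0.0025,-0.0755,0]
    - [0.0025,-0.0755,0]
    - [0.0025,-0.0755,0]
    - [0.0025,-0.0755,0]
    - [0.0025,-0.0755,0]
    - [0.0025,-0.0755,0]
  roll: [0.01015,0.01015,0.01015,0.01015,0.01015,0.01015,0.01015,0.01015]

```text
time: 29.32
eef_pos: [501.2, -192.3, 85.5]
tool_rot: [0.796, 0.606, -0.001, -0.001]
contact_force: [-2.4, 0.1, -1.0]
opening: 0.321
grip_force: 1.0
```

Call:
play_rows:
  slide:
    - [0.0025,-0.0755,0]
    - [0.0025,-0.0755,0]
    - [0.0025,-0.0755,0]
    - [0.0025,-0.0755,0]
    - [0,0,0]
    - [0,0,0]
    - [0,0,0]
    - [0,0,0]
  roll: [0.01015,0.01015,0.01015,0.01015,0,0,0,0]

```text
time: 29.98
eef_pos: [461.6, -175.0, 85.9]
tool_rot: [0.865, 0.502, -0.0, -0.0]
contact_force: [-2.0, 0.4, 0.8]
opening: 0.319
grip_force: 1.1
```

Call:
play_rows:
  slide:
    - [0,0,0]
    - [0,0,0]
    - [0,0,0]
    - [0,0,-0.1]
    - [0,0,-0.2]
    - [0,0,-0.2]
    - [0,0,-0.2]
    - [0,0,-0.2]
  roll: [0,0,0,0,0,0,0,0]
  grip: 46

```text
time: 30.65
eef_pos: [461.7, -175.0, 222.5]
tool_rot: [0.865, 0.501, 0.0, 0.0]
contact_force: [0.4, 0.8, -0.3]
opening: 0.522
grip_force: 0.0
```

Run:
```python
from plan import *
s=st()
t=capture("top"); cv2.imwrite("pics/top2.png",t)
# red spot angle about axis, in the deck frame (spot z 57, seen through the guard)
for n,im in(("0",cv2.imread("pics/top0.png")),("1",cv2.imread("pics/top1.png")),("2",t)):
    roi=im[180:300,270:362]; m=mask(roi,(0,60,60),(8,255,200))|mask(roi,(172,60,60),(180,255,200))
    for c in blobs(m,25)[:2]:
        M=cv2.moments(c); p=at("top",(270+M["m10"]/M["m00"],180+M["m01"]/M["m00"]),57)[:2]; d=p-A; print(n,p.round(1),np.linalg.norm(d).round(1),"dial",((np.degrees(np.arctan2(d[1],d[0]))-YAW-180)%360).round(1))
e=plan([(500,60,260,30,9),(624,261.5,150,90,10)],[461,-175.3,220,-29.9])
```

```text
t 30.6 pos [ 461.7 -175.   222.5] h -29.8 F [ 0.4  0.8 -0.3] open 46.0 gf 0.0
0 [ 515.8 -105. ] 90.6 dial 71.9
1 [609.4 -90.1] 91.3 dial 134.7
2 [640.4 -28.5] 91.1 dial 179.2
[[0.165,-0.062,-0.03],[0.172,-0.042,-0.029],[0.175,-0.022,-0.03],[0.177,-0.002,-0.03],[0.176,0.019,-0.029],[0.172,0.039,-0.03],[0.166,0.059,-0.029],[0.159,0.078,-0.03]] [-0.0185,-0.0185,-0.0185,-0.0185,-0.0184,-0.0185,-0.0185,-0.0185]
[[0.149,0.095,-0.03],[0.075,0.139,0.073],[0.06,0.146,0.074],[0.045,0.151,0.073],[0.028,0.155,0.073],[0.012,0.157,0.074],[-0.005,0.158,0.073],[-0.021,0.157,0.074]] [-0.0185,-0.0167,-0.0166,-0.0167,-0.0167,-0.0166,-0.0167,-0.0167]
[[-0.037,0.153,0.073],[-0.053,0.148,0.073],[-0.068,0.143,0.074],[0,0,0],[0,0,0],[0,0,0],[0,0,0],[0,0,0]] [-0.0166,-0.0167,-0.0167,0,0,0,0,0]
end [624.  261.5 150. ] 90.0
```

The spot's measured angle gives dial 179°, so slot 4 is at the opening. Fetching the brass plate.

Call:
play_rows:
  slide:
    - [0.165,-0.062,-0.03]
    - [0.172,-0.042,-0.029]
    - [0.175,-0.022,-0.03]
    - [0.177,-0.002,-0.03]
    - [0.176,0.019,-0.029]
    - [0.172,0.039,-0.03]
    - [0.166,0.059,-0.029]
    - [0.159,0.078,-0.03]
  roll: [-0.0185,-0.0185,-0.0185,-0.0185,-0.0184,-0.0185,-0.0185,-0.0185]

```text
time: 31.37
eef_pos: [496.5, 35.6, 256.8]
tool_rot: [0.547, 0.837, 0.0, 0.0]
contact_force: [0.8, -1.0, -0.1]
opening: 0.522
grip_force: 0.0
```

Call:
play_rows:
  slide:
    - [0.149,0.095,-0.03]
    - [0.075,0.139,0.073]
    - [0.06,0.146,0.074]
    - [0.045,0.151,0.073]
    - [0.028,0.155,0.073]
    - [0.012,0.157,0.074]
    - [-0.005,0.158,0.073]
    - [-0.021,0.157,0.074]
  roll: [-0.0185,-0.0167,-0.0166,-0.0167,-0.0167,-0.0166,-0.0167,-0.0167]

```text
time: 32.03
eef_pos: [587.9, 202.7, 183.2]
tool_rot: [0.153, 0.988, 0.0, 0.0]
contact_force: [1.2, 0.4, 0.3]
opening: 0.522
grip_force: 0.0
```

Call:
play_rows:
  slide:
    - [-0.037,0.153,0.073]
    - [-0.053,0.148,0.073]
    - [-0.068,0.143,0.074]
    - [0,0,0]
    - [0,0,0]
    - [0,0,0]
    - [0,0,0]
    - [0,0,0]
  roll: [-0.0166,-0.0167,-0.0167,0,0,0,0,0]

```text
time: 32.7
eef_pos: [624.3, 260.9, 151.7]
tool_rot: [0.0, 1.0, -0.0, 0.0]
contact_force: [0.3, 0.2, -0.0]
opening: 0.526
grip_force: 0.0
```

Run:
```python
from plan import *
s=st(); im=capture("wrist"); cv2.imwrite("pics/w8.png",im)
print("pred top corners",[proj("wrist",p,s).round() for p in((602,256,68),(602,268,68),(646,262,68))])
m=mask(im,(20,140,110),(32,255,255)); m[300:]=0
for c in blobs(m,30): x,y,w,h=cv2.boundingRect(c); print(x,y,w,h,at("wrist",(x+w/2,y),68,s).round(1),at("wrist",(x+w/2,y+h),68,s).round(1))
```

```text
t 32.7 pos [624.3 260.9 151.7] h 90.0 F [ 0.3  0.2 -0. ] open 46.3 gf 0.0
pred top corners [array([306., 216.]), array([325., 216.]), array([315., 281.])]
```

Run:
```python
from plan import *
s=readout.state(); im=cv2.imread("pics/w8.png"); hsv=cv2.cvtColor(im,cv2.COLOR_BGR2HSV)
for v in(190,205,220,250,275,290): print(v,[tuple(int(a) for a in hsv[v,u]) for u in range(288,350,4)])
```

```text
190 [(14, 140, 115), (14, 145, 116), (14, 147, 113), (14, 145, 111), (14, 145, 97), (14, 147, 99), (14, 146, 103), (14, 146, 108), (14, 143, 112), (14, 145, 109), (15, 147, 111), (14, 145, 118), (14, 146, 117), (14, 144, 133), (16, 129, 231), (15, 9, 240)]
205 [(15, 139, 154), (15, 145, 156), (14, 145, 156), (15, 145, 148), (14, 148, 119), (18, 186, 81), (18, 191, 80), (18, 186, 81), (18, 179, 81), (15, 146, 159), (14, 146, 136), (15, 145, 162), (15, 145, 164), (14, 144, 174), (14, 129, 172), (16, 18, 159)]
220 [(14, 133, 152), (14, 145, 155), (14, 145, 156), (14, 145, 148), (16, 162, 112), (18, 189, 116), (18, 188, 114), (19, 190, 113), (18, 185, 116), (15, 146, 169), (15, 146, 136), (15, 145, 162), (15, 145, 165), (15, 144, 173), (15, 123, 172), (18, 16, 159)]
250 [(14, 117, 148), (15, 146, 152), (14, 144, 154), (14, 146, 155), (15, 157, 114), (19, 189, 169), (18, 186, 166), (18, 187, 164), (18, 187, 166), (15, 153, 135), (15, 145, 137), (15, 145, 162), (15, 144, 167), (15, 145, 171), (15, 91, 168), (14, 17, 162)]
275 [(16, 17, 161), (19, 18, 159), (16, 18, 157), (18, 16, 157), (16, 25, 156), (19, 187, 164), (19, 187, 173), (19, 185, 174), (18, 187, 165), (16, 47, 145), (16, 18, 159), (14, 18, 160), (15, 16, 159), (14, 18, 160), (18, 16, 160), (16, 18, 158)]
290 [(20, 6, 246), (20, 6, 246), (18, 15, 211), (14, 17, 162), (14, 17, 162), (14, 17, 162), (14, 17, 161), (16, 18, 159), (16, 18, 158), (15, 16, 158), (15, 16, 158), (16, 18, 159), (16, 18, 158), (16, 18, 160), (16, 17, 162), (15, 16, 161)]
```

Run:
```python
from plan import *
s=readout.state(); hsv=cv2.cvtColor(cv2.imread("pics/w8.png"),cv2.COLOR_BGR2HSV)
print([(v,int(hsv[v,314,1]),int(hsv[v,314,2])) for v in list(range(196,222,2))+list(range(272,288,2))])
print([at("wrist",(314,v),68,s).round(1) for v in(212,214,216,280,282)])
```

```text
[(196, 146, 133), (198, 147, 127), (200, 151, 110), (202, 180, 85), (204, 185, 80), (206, 189, 81), (208, 183, 81), (210, 190, 82), (212, 184, 83), (214, 188, 84), (216, 187, 105), (218, 187, 113), (220, 185, 113), (272, 188, 170), (274, 187, 173), (276, 187, 173), (278, 181, 163), (280, 70, 142), (282, 18, 156), (284, 18, 160), (286, 18, 160)]
[array([599.6, 261.3,  68. ]), array([600.9, 261.3,  68. ]), array([602.1, 261.3,  68. ]), array([645.3, 261.3,  68. ]), array([646.7, 261.3,  68. ])]
```

Call:
play_rows:
  slide:
    - [0,0,0]
    - [0,0,0.1]
    - [0,0,0.15]
    - [0,0,0.15]
    - [0,0,0.15]
    - [0,0,0.1]
    - [0,0,0.05]
    - [0,0,0]
  roll: [0,0,0,0,0,0,0,0]

```text
time: 33.42
eef_pos: [623.1, 261.5, 44.4]
tool_rot: [-0.001, 1.0, -0.001, -0.001]
contact_force: [-0.0, 0.2, -0.3]
opening: 0.522
grip_force: 0.0
```

Call:
play_rows:
  slide:
    - [0,0,0]
    - [0,0,0]
    - [0,0,0]
    - [0,0,0]
    - [0,0,0]
    - [0,0,0]
    - [0,0,0]
    - [0,0,0]
  roll: [0,0,0,0,0,0,0,0]
  grip: 6
  newtons: 30

```text
time: 34.08
eef_pos: [624.5, 262.3, 46.6]
tool_rot: [-0.001, 1.0, 0.0, 0.0]
contact_force: [0.4, 0.2, 4.7]
opening: 0.136
grip_force: 29.9
```

Run:
```python
from plan import *
s=st()
e=plan([(624,261.5,195,90,6),(460,-14,180,-3.9,18)],[624,261.5,45,90])
```

```text
t 34.1 pos [624.5 262.3  46.6] h 90.1 F [0.4 0.2 4.7] open 12.0 gf 29.9
[[0.0,0.0,-0.167],[0.0,0.0,-0.166],[0.0,0.0,-0.167],[0.0,0.0,-0.167],[0.0,0.0,-0.166],[0.0,0.0,-0.167],[0.061,-0.102,0.006],[0.051,-0.107,0.005]] [0.0,0.0,0.0,0.0,0.0,0.0,0.0145,0.0145]
[[0.041,-0.112,0.006],[0.031,-0.114,0.005],[0.021,-0.117,0.006],[0.009,-0.118,0.005],[-0.001,-0.119,0.006],[-0.012,-0.118,0.005],[-0.022,-0.117,0.006],[-0.034,-0.114,0.006]] [0.0145,0.0145,0.0145,0.0144,0.0145,0.0145,0.0145,0.0145]
[[-0.043,-0.111,0.005],[-0.053,-0.106,0.006],[-0.063,-0.101,0.005],[-0.071,-0.094,0.006],[-0.08,-0.088,0.005],[-0.088,-0.08,0.006],[-0.094,-0.072,0.005],[-0.101,-0.064,0.006]] [0.0145,0.0145,0.0145,0.0145,0.0145,0.0145,0.0144,0.0145]
end [459.9 -14.  180. ] -3.9
```

Call:
play_rows:
  slide:
    - [0,0,-0.1]
    - [0,0,-0.18]
    - [0,0,-0.18]
    - [0,0,-0.18]
    - [0,0,-0.18]
    - [0,0,-0.18]
    - [0.061,-0.102,0.006]
    - [0.051,-0.107,0.005]
  roll: [0,0,0,0,0,0,0.0145,0.0145]

```text
time: 34.75
eef_pos: [606.5, 233.1, 197.1]
tool_rot: [0.092, 0.996, 0.002, 0.002]
contact_force: [0.1, -0.8, -2.1]
opening: 0.138
grip_force: 29.9
```

Call:
play_rows:
  slide:
    - [0.041,-0.112,0.006]
    - [0.031,-0.114,0.005]
    - [0.021,-0.117,0.006]
    - [0.009,-0.118,0.005]
    - [-0.001,-0.119,0.006]
    - [-0.012,-0.118,0.005]
    - [-0.022,-0.117,0.006]
    - [-0.034,-0.114,0.006]
  roll: [0.0145,0.0145,0.0145,0.0144,0.0145,0.0145,0.0145,0.0145]

```text
time: 35.42
eef_pos: [532.3, 108.4, 188.1]
tool_rot: [0.441, 0.897, 0.0, -0.0]
contact_force: [0.1, 0.2, -1.7]
opening: 0.135
grip_force: 29.9
```

Call:
play_rows:
  slide:
    - [-0.043,-0.111,0.005]
    - [-0.053,-0.106,0.006]
    - [-0.063,-0.101,0.005]
    - [-0.071,-0.094,0.006]
    - [-0.08,-0.088,0.005]
    - [-0.088,-0.08,0.006]
    - [-0.094,-0.072,0.005]
    - [-0.101,-0.064,0.006]
  roll: [0.0145,0.0145,0.0145,0.0145,0.0145,0.0145,0.0144,0.0145]

```text
time: 36.08
eef_pos: [459.8, -13.8, 181.5]
tool_rot: [0.732, 0.682, 0.0, -0.0]
contact_force: [-0.1, -0.7, -2.1]
opening: 0.136
grip_force: 29.9
```

Call:
play_rows:
  slide:
    - [0,0,0]
    - [0,0,0]
    - [0,0,0]
    - [0,0,0]
    - [0,0,0]
    - [0,0,0]
    - [0,0,0]
    - [0,0,0]
  roll: [0,0,0,0,0,0,0,0]

```text
time: 36.75
eef_pos: [460.4, -13.3, 180.9]
tool_rot: [0.73, 0.683, 0.0, -0.0]
contact_force: [-0.3, -0.1, -1.4]
opening: 0.137
grip_force: 29.9
```

Run:
```python
from plan import *
s=st(); cv2.imwrite("pics/w9.png",capture("wrist"))
```

```text
t 36.8 pos [460.4 -13.3 180.9] h -3.8 F [-0.3 -0.1 -1.4] open 12.1 gf 29.9
```

Call:
play_rows:
  slide:
    - [0,0,0.05]
    - [0,0,0.08]
    - [0,0,0.12]
    - [0,0,0.12]
    - [0,0,0.08]
    - [0,0,0.04]
    - [0,0,0]
    - [0,0,0]
  roll: [0,0,0,0,0,0,0,0]

```text
time: 37.47
eef_pos: [460.2, -13.6, 107.3]
tool_rot: [0.73, 0.683, -0.0, -0.0]
contact_force: [0.7, -0.6, -1.2]
opening: 0.137
grip_force: 29.9
```

Call:
play_rows:
  slide:
    - [0,0,0]
    - [0,0,0]
    - [0,0,0]
    - [0,0,0]
    - [0,0,0]
    - [0,0,0]
    - [0,0,0]
    - [0,0,0]
  roll: [0,0,0,0,0,0,0,0]

```text
time: 38.13
eef_pos: [460.3, -13.6, 107.5]
tool_rot: [0.73, 0.683, 0.0, -0.0]
contact_force: [0.3, -0.4, -2.3]
opening: 0.131
grip_force: 29.9
```

```bash
python3 look.py c10
python3 - <<'E'
from plan import *
for n in("c6","c10"):
    im=cv2.cvtColor(cv2.imread(f"pics/{n}.png"),6).astype(int); print(n,im.shape)
    print(" col255",list(zip(range(310,600,8),im[310:600:8,255])))
    print(" col180",[int(a) for a in im[310:400:5,180]])
    print(" row450",list(zip(range(80,430,6),im[450,80:430:6])))
E
```

```text
t 38.1 pos [460.3 -13.6 107.5] h -3.8 F [ 0.3 -0.4 -2.3] open 11.5 gf 29.9
if slot centred at tcp: far end [255. 390.] block edge [403. 358.] [107. 357.] 1mm y: 383.0
c6 (600, 520)
 col255 [(310, np.int64(159)), (318, np.int64(159)), (326, np.int64(147)), (334, np.int64(63)), (342, np.int64(7)), (350, np.int64(9)), (358, np.int64(7)), (366, np.int64(8)), (374, np.int64(11)), (382, np.int64(9)), (390, np.int64(37)), (398, np.int64(98)), (406, np.int64(124)), (414, np.int64(131)), (422, np.int64(99)), (430, np.int64(81)), (438, np.int64(80)), (446, np.int64(80)), (454, np.int64(80)), (462, np.int64(81)), (470, np.int64(80)), (478, np.int64(81)), (486, np.int64(81)), (494, np.int64(80)), (502, np.int64(81)), (510, np.int64(81)), (518, np.int64(81)), (526, np.int64(82)), (534, np.int64(81)), (542, np.int64(81)), (550, np.int64(82)), (558, np.int64(82)), (566, np.int64(83)), (574, np.int64(82)), (582, np.int64(83)), (590, np.int64(94)), (598, np.int64(109))]
 col180 [115, 115, 113, 108, 79, 32, 8, 8, 8, 8, 8, 8, 10, 11, 10, 11, 11, 10]
 row450 [(80, np.int64(37)), (86, np.int64(44)), (92,
[... 2623 characters left out ...]
), (236, np.int64(59)), (242, np.int64(60)), (248, np.int64(60)), (254, np.int64(61)), (260, np.int64(60)), (266, np.int64(61)), (272, np.int64(61)), (278, np.int64(61)), (284, np.int64(60)), (290, np.int64(60)), (296, np.int64(58)), (302, np.int64(48)), (308, np.int64(25)), (314, np.int64(11)), (320, np.int64(10)), (326, np.int64(12)), (332, np.int64(12)), (338, np.int64(10)), (344, np.int64(11)), (350, np.int64(12)), (356, np.int64(11)), (362, np.int64(12)), (368, np.int64(13)), (374, np.int64(13)), (380, np.int64(13)), (386, np.int64(14)), (392, np.int64(34)), (398, np.int64(88)), (404, np.int64(114)), (410, np.int64(116)), (416, np.int64(115)), (422, np.int64(113)), (428, np.int64(112))]
```

Slot 4 is 14 mm wide and lines up. The plate sits about 0.8 mm toward +y, so I'll shift 1 mm and insert.

Call:
play_rows:
  slide:
    - [-0.006,0,0]
    - [0,0,0.03]
    - [0,0,0.03]
    - [0,0,0.04]
    - [0,0,0.04]
    - [0,0,0.04]
    - [0,0,0.03]
    - [0,0,0]
  roll: [0,0,0,0,0,0,0,0]

```text
time: 38.85
eef_pos: [459.7, -14.5, 74.9]
tool_rot: [0.73, 0.683, -0.001, -0.001]
contact_force: [0.0, -0.9, -2.0]
opening: 0.132
grip_force: 29.9
```

Call:
play_rows:
  slide:
    - [0,0,0.007]
    - [0,0,0.007]
    - [0,0,0.006]
    - [0,0,0.005]
    - [0,0,0]
    - [0,0,0]
    - [0,0,0]
    - [0,0,0]
  roll: [0,0,0,0,0,0,0,0]

```text
time: 39.52
eef_pos: [460.3, -14.5, 73.4]
tool_rot: [0.73, 0.683, 0.0, 0.0]
contact_force: [-1.9, 0.3, 11.4]
opening: 0.134
grip_force: 29.9
```

Floor contact came at z 73.4, as expected. Release, lift and check numerically.

Call:
play_rows:
  slide:
    - [0,0,0]
    - [0,0,0]
    - [0,0,0]
    - [0,0,0]
    - [0,0,0]
    - [0,0,0]
    - [0,0,-0.05]
    - [0,0,-0.1]
  roll: [0,0,0,0,0,0,0,0]
  grip: 28

```text
time: 40.18
eef_pos: [459.3, -14.4, 94.2]
tool_rot: [0.73, 0.683, -0.001, -0.001]
contact_force: [-0.2, -0.6, -0.9]
opening: 0.318
grip_force: 0.0
```

Call:
play_rows:
  slide:
    - [0,0,-0.2]
    - [0,0,-0.2]
    - [0,0,-0.2]
    - [0,0,-0.12]
    - [0,0,0]
    - [0,0,0]
    - [0,0,0]
    - [0,0,0]
  roll: [0,0,0,0,0,0,0,0]

```text
time: 40.85
eef_pos: [459.4, -14.4, 201.7]
tool_rot: [0.73, 0.683, -0.001, -0.001]
contact_force: [-0.0, -0.6, 0.1]
opening: 0.316
grip_force: 0.0
```

Run:
```python
from plan import *
s=st(); im=capture("wrist"); cv2.imwrite("pics/w11.png",im)
c=np.array([460.3,-14]);y=np.radians(YAW);X=np.array([np.cos(y),np.sin(y)]);Y=np.array([-X[1],X[0]])
for z in(95,100,110): print(z,[proj("wrist",[*(c+q[0]*X+q[1]*Y),z],s).round(1) for q in((6,22),(-6,22),(6,-22),(-6,-22))])
hsv=cv2.cvtColor(im,cv2.COLOR_BGR2HSV); m=((hsv[...,1]>120)&(hsv[...,0]>14)&(hsv[...,0]<30)).astype(np.uint8)*255; m[:150]=0; m[300:]=0
for k in blobs(m,20): print(cv2.boundingRect(k),cv2.minAreaRect(k))
print([tuple(int(a) for a in hsv[v,315]) for v in range(190,290,5)])
e=plan([(461,-175.3,150,-29.9,8)],[s["eef_pos"][0],s["eef_pos"][1],s["eef_pos"][2],-3.9])
```

```text
t 40.9 pos [459.4 -14.4 201.7] h -3.8 F [-0.  -0.6  0.1] open 27.8 gf 0.0
95 [array([324.2, 209.8]), array([306.8, 209.8]), array([323.6, 270. ]), array([307. , 269.9])]
100 [array([324.4, 211.2]), array([306.6, 211.2]), array([323.8, 272.4]), array([306.9, 272.3])]
110 [array([324.8, 214.1]), array([306.3, 214.1]), array([324.1, 277.5]), array([306.6, 277.4])]
(306, 198, 20, 70) ((315.5, 232.5), (69.0, 19.0), 90.0)
(146, 184, 29, 31) ((162.93394470214844, 200.01885986328125), (26.37322425842285, 28.15891456604004), 74.05460357666016)
[(12, 19, 66), (0, 0, 12), (18, 187, 75), (18, 187, 83), (18, 189, 109), (18, 186, 115), (18, 188, 121), (19, 188, 157), (18, 189, 158), (18, 188, 160), (18, 186, 152), (18, 188, 157), (18, 188, 161), (18, 188, 156), (18, 189, 154), (18, 185, 124), (15, 9, 234), (15, 18, 86), (30, 32, 8), (0, 0, 8)]
[[-0.134,0.01,0.043],[-0.132,0.018,0.043],[-0.132,0.026,0.043],[-0.13,0.033,0.043],[-0.128,0.04,0.043],[-0.125,0.048,0.044],[-0.123,0.054,0.043],[-0.119,0.062,0.043]] [0.009,0.0091,0.009,0.009,0.009,0.0091,0.009,0.009]
end [ 461.1 -175.4  150. ] -29.9
```

The brass plate top is at px 306–325 × 208–268, matching the fully-down prediction. Four more strokes.

Call:
play_rows:
  slide:
    - [-0.134,0.01,0.043]
    - [-0.132,0.018,0.043]
    - [-0.132,0.026,0.043]
    - [-0.13,0.033,0.043]
    - [-0.128,0.04,0.043]
    - [-0.125,0.048,0.043]
    - [-0.123,0.054,0.043]
    - [-0.119,0.062,0.043]
  roll: [0.009,0.0091,0.009,0.009,0.009,0.0091,0.009,0.009]
  grip: 46

```text
time: 41.57
eef_pos: [461.4, -176.2, 149.6]
tool_rot: [0.866, 0.5, -0.001, -0.001]
contact_force: [-0.2, -0.1, -0.0]
opening: 0.523
grip_force: 0.0
```

Call:
play_rows:
  slide:
    - [0,0,0]
    - [0,0,0]
    - [0,0,0]
    - [0,0,0]
    - [0,0,0]
    - [0,0,0]
    - [0,0,0]
    - [0,0,0]
  roll: [0,0,0,0,0,0,0,0]

```text
time: 42.23
eef_pos: [462.3, -175.0, 151.2]
tool_rot: [0.865, 0.502, 0.0, 0.0]
contact_force: [-0.6, -0.4, -0.2]
opening: 0.518
grip_force: 0.0
```

Call:
play_rows:
  slide:
    - [0,0,0.1]
    - [0,0,0.11]
    - [0,0,0.11]
    - [0,0,0.11]
    - [0,0,0]
    - [0,0,0]
    - [0,0,0]
    - [0,0,0]
  roll: [0,0,0,0,0,0,0,0]

```text
time: 42.9
eef_pos: [462.8, -175.6, 87.5]
tool_rot: [0.865, 0.501, 0.001, 0.001]
contact_force: [-0.4, 0.9, 0.3]
opening: 0.521
grip_force: 0.0
```

Call:
play_rows:
  slide:
    - [0,0,0]
    - [0,0,0]
    - [0,0,0]
    - [0,0,0]
    - [0,0,0]
    - [0,0,0]
    - [0,0,0]
    - [0,0,0]
  roll: [0,0,0,0,0,0,0,0]
  grip: 28
  newtons: 10

```text
time: 43.57
eef_pos: [461.7, -175.1, 86.5]
tool_rot: [0.865, 0.501, -0.0, -0.0]
contact_force: [-2.0, 1.7, 1.4]
opening: 0.321
grip_force: 1.2
```

Call:
play_rows:
  slide:
    - [0.0025,0.0755,0]
    - [0.0025,0.0755,0]
    - [0.0025,0.0755,0]
    - [0.0025,0.0755,0]
    - [0.0025,0.0755,0]
    - [0.0025,0.0755,0]
    - [0.0025,0.0755,0]
    - [0.0025,0.0755,0]
  roll: [-0.01015,-0.01015,-0.01015,-0.01015,-0.01015,-0.01015,-0.01015,-0.01015]

```text
time: 44.23
eef_pos: [546.2, -198.3, 86.1]
tool_rot: [0.71, 0.704, -0.002, -0.003]
contact_force: [-6.3, 2.3, 3.4]
opening: 0.322
grip_force: 3.2
```

Call:
play_rows:
  slide:
    - [0.0025,0.0755,0]
    - [0.0025,0.0755,0]
    - [0.0025,0.0755,0]
    - [0.0025,0.0755,0]
    - [0.0025,0.0755,0]
    - [0.0025,0.0755,0]
    - [0.0025,0.0755,0]
    - [0,0.02,0]
  roll: [-0.01015,-0.01015,-0.01015,-0.01015,-0.01015,-0.01015,-0.01015,0]

```text
time: 44.9
eef_pos: [620.7, -183.4, 85.3]
tool_rot: [0.537, 0.844, -0.006, -0.007]
contact_force: [-20.5, -4.8, 15.0]
opening: 0.35
grip_force: 10.1
```

Call:
play_rows:
  slide:
    - [0,0,0]
    - [0,0,0]
    - [0,0,0]
    - [0,0,0]
    - [0,-0.02,0]
    - [0.0025,-0.0755,0]
    - [0.0025,-0.0755,0]
    - [0.0025,-0.0755,0]
  roll: [0,0,0,0,0,0.01015,0.01015,0.01015]

```text
time: 45.57
eef_pos: [591.5, -194.1, 85.8]
tool_rot: [0.617, 0.787, -0.001, -0.001]
contact_force: [-3.2, 1.2, -1.6]
opening: 0.314
grip_force: 1.5
```

Call:
play_rows:
  slide:
    - [0.0025,-0.0755,0]
    - [0.0025,-0.0755,0]
    - [0.0025,-0.0755,0]
    - [0.0025,-0.0755,0]
    - [0.0025,-0.0755,0]
    - [0.0025,-0.0755,0]
    - [0.0025,-0.0755,0]
    - [0.0025,-0.0755,0]
  roll: [0.01015,0.01015,0.01015,0.01015,0.01015,0.01015,0.01015,0.01015]

```text
time: 46.23
eef_pos: [502.6, -193.1, 86.2]
tool_rot: [0.796, 0.606, -0.001, -0.0]
contact_force: [-2.3, 0.6, -1.3]
opening: 0.319
grip_force: 1.0
```

Call:
play_rows:
  slide:
    - [0.0025,-0.0755,0]
    - [0.0025,-0.0755,0]
    - [0.0025,-0.0755,0]
    - [0.0025,-0.0755,0]
    - [0,0,0]
    - [0,0,0]
    - [0,0,0]
    - [0,0,0]
  roll: [0.01015,0.01015,0.01015,0.01015,0,0,0,0]

```text
time: 46.9
eef_pos: [462.4, -175.4, 86.5]
tool_rot: [0.865, 0.502, -0.0, 0.0]
contact_force: [-2.7, -0.7, 1.2]
opening: 0.319
grip_force: 1.2
```

```bash
cat > dial.py <<'E'
from plan import *
s=st(); print("lev",lev(s)); im=capture("top")
roi=im[180:300,270:362]; m=mask(roi,(0,60,60),(8,255,230))|mask(roi,(172,60,60),(180,255,230))
for c in blobs(m,20)[:4]:
    M=cv2.moments(c); p=at("top",(270+M["m10"]/M["m00"],180+M["m01"]/M["m00"]),57)[:2]; d=p-A; print(p.round(1),np.linalg.norm(d).round(1),"dial",((np.degrees(np.arctan2(d[1],d[0]))-YAW-180)%360).round(1))
cv2.imwrite("pics/topd.png",im)
E
python3 dial.py
```

```text
t 46.9 pos [ 462.4 -175.4   86.5] h -29.8 F [-2.7 -0.7  1.2] open 28.1 gf 1.2
lev 0.007
[618.5  37.3] 90.2 dial 224.2
```

Call:
play_rows:
  slide:
    - [0,-0.01,0]
    - [0.0025,0.0755,0]
    - [0.0025,0.0755,0]
    - [0.0025,0.0755,0]
    - [0.0025,0.0755,0]
    - [0.0025,0.0755,0]
    - [0.0025,0.0755,0]
    - [0.0025,0.0755,0]
  roll: [0,-0.01015,-0.01015,-0.01015,-0.01015,-0.01015,-0.01015,-0.01015]

```text
time: 47.62
eef_pos: [534.3, -197.2, 86.4]
tool_rot: [0.732, 0.681, -0.001, -0.002]
contact_force: [-6.0, 1.4, 3.1]
opening: 0.322
grip_force: 3.0
```

Call:
play_rows:
  slide:
    - [0.0025,0.0755,0]
    - [0.0025,0.0755,0]
    - [0.0025,0.0755,0]
    - [0.0025,0.0755,0]
    - [0.0025,0.0755,0]
    - [0.0025,0.0755,0]
    - [0.0025,0.0755,0]
    - [0.0025,0.0755,0]
  roll: [-0.01015,-0.01015,-0.01015,-0.01015,-0.01015,-0.01015,-0.01015,-0.01015]

```text
time: 48.28
eef_pos: [620.3, -182.6, 86.1]
tool_rot: [0.537, 0.844, -0.003, -0.004]
contact_force: [-19.7, -1.9, 13.7]
opening: 0.341
grip_force: 10.0
```

Call:
play_rows:
  slide:
    - [0,0.02,0]
    - [0,0,0]
    - [0,0,0]
    - [0,0,0]
    - [0,-0.02,0]
    - [0.0025,-0.0755,0]
    - [0.0025,-0.0755,0]
    - [0.0025,-0.0755,0]
  roll: [0,0,0,0,0,0.01015,0.01015,0.01015]

```text
time: 48.95
eef_pos: [591.1, -193.1, 86.2]
tool_rot: [0.617, 0.787, -0.001, -0.0]
contact_force: [-3.6, 0.8, -0.4]
opening: 0.316
grip_force: 1.5
```

Call:
play_rows:
  slide:
    - [0.0025,-0.0755,0]
    - [0.0025,-0.0755,0]
    - [0.0025,-0.0755,0]
    - [0.0025,-0.0755,0]
    - [0.0025,-0.0755,0]
    - [0.0025,-0.0755,0]
    - [0.0025,-0.0755,0]
    - [0.0025,-0.0755,0]
  roll: [0.01015,0.01015,0.01015,0.01015,0.01015,0.01015,0.01015,0.01015]

```text
time: 49.62
eef_pos: [502.1, -191.7, 86.5]
tool_rot: [0.795, 0.606, -0.0, 0.0]
contact_force: [-2.0, 0.1, -1.1]
opening: 0.322
grip_force: 1.0
```

Call:
play_rows:
  slide:
    - [0.0025,-0.0755,0]
    - [0.0025,-0.0755,0]
    - [0.0025,-0.0755,0]
    - [0.0025,-0.0755,0]
    - [0,0,0]
    - [0,0,0]
    - [0,0,0]
    - [0,0,0]
  roll: [0.01015,0.01015,0.01015,0.01015,0,0,0,0]

```text
time: 50.28
eef_pos: [461.9, -173.9, 86.7]
tool_rot: [0.865, 0.502, 0.001, 0.0]
contact_force: [-0.4, 0.4, 0.5]
opening: 0.317
grip_force: 0.8
```

```bash
python3 dial.py
```

```text
t 50.3 pos [ 461.9 -173.9   86.7] h -29.7 F [-0.4  0.4  0.5] open 27.9 gf 0.8
lev 0.001
[557.   68.3] 89.6 dial 269.2
```

Dial at 269° (slot 6). Two more strokes, then release.

Call:
play_rows:
  slide:
    - [0,0,0]
    - [0.0025,0.0755,0]
    - [0.0025,0.0755,0]
    - [0.0025,0.0755,0]
    - [0.0025,0.0755,0]
    - [0.0025,0.0755,0]
    - [0.0025,0.0755,0]
    - [0.0025,0.0755,0]
  roll: [0,-0.01015,-0.01015,-0.01015,-0.01015,-0.01015,-0.01015,-0.01015]

```text
time: 51.0
eef_pos: [533.8, -196.5, 86.2]
tool_rot: [0.732, 0.682, -0.002, -0.003]
contact_force: [-5.7, 2.3, 2.9]
opening: 0.32
grip_force: 3.0
```

Call:
play_rows:
  slide:
    - [0.0025,0.0755,0]
    - [0.0025,0.0755,0]
    - [0.0025,0.0755,0]
    - [0.0025,0.0755,0]
    - [0.0025,0.0755,0]
    - [0.0025,0.0755,0]
    - [0.0025,0.0755,0]
    - [0.0025,0.0755,0]
  roll: [-0.01015,-0.01015,-0.01015,-0.01015,-0.01015,-0.01015,-0.01015,-0.01015]

```text
time: 51.67
eef_pos: [619.9, -182.3, 85.9]
tool_rot: [0.537, 0.844, -0.004, -0.004]
contact_force: [-20.5, -3.1, 12.1]
opening: 0.34
grip_force: 10.0
```

Call:
play_rows:
  slide:
    - [0,0.02,0]
    - [0,0,0]
    - [0,0,0]
    - [0,0,0]
    - [0,-0.02,0]
    - [0.0025,-0.0755,0]
    - [0.0025,-0.0755,0]
    - [0.0025,-0.0755,0]
  roll: [0,0,0,0,0,0.01015,0.01015,0.01015]

```text
time: 52.33
eef_pos: [590.4, -192.8, 85.9]
tool_rot: [0.617, 0.787, -0.001, -0.001]
contact_force: [-2.7, 1.7, -1.0]
opening: 0.319
grip_force: 1.5
```

Call:
play_rows:
  slide:
    - [0.0025,-0.0755,0]
    - [0.0025,-0.0755,0]
    - [0.0025,-0.0755,0]
    - [0.0025,-0.0755,0]
    - [0.0025,-0.0755,0]
    - [0.0025,-0.0755,0]
    - [0.0025,-0.0755,0]
    - [0.0025,-0.0755,0]
  roll: [0.01015,0.01015,0.01015,0.01015,0.01015,0.01015,0.01015,0.01015]

```text
time: 53.0
eef_pos: [501.5, -191.2, 86.3]
tool_rot: [0.796, 0.606, -0.001, -0.0]
contact_force: [-1.2, 0.5, -1.6]
opening: 0.318
grip_force: 1.0
```

Call:
play_rows:
  slide:
    - [0.0025,-0.0755,0]
    - [0.0025,-0.0755,0]
    - [0.0025,-0.0755,0]
    - [0.0025,-0.0755,0]
    - [0,0,0]
    - [0,0,0]
    - [0,0,0]
    - [0,0,0]
  roll: [0.01015,0.01015,0.01015,0.01015,0,0,0,0]

```text
time: 53.67
eef_pos: [461.9, -173.9, 86.6]
tool_rot: [0.865, 0.502, 0.0, 0.0]
contact_force: [-1.5, 0.6, 1.0]
opening: 0.317
grip_force: 0.5
```

```bash
python3 dial.py
```

```text
t 53.7 pos [ 461.9 -173.9   86.6] h -29.8 F [-1.5  0.6  1. ] open 27.9 gf 0.5
lev 0.001
[490.8  42.3] 86.4 dial 316.8
```

Call:
play_rows:
  slide:
    - [0,0,0]
    - [0.0025,0.0755,0]
    - [0.0025,0.0755,0]
    - [0.0025,0.0755,0]
    - [0.0025,0.0755,0]
    - [0.0025,0.0755,0]
    - [0.0025,0.0755,0]
    - [0.0025,0.0755,0]
  roll: [0,-0.01015,-0.01015,-0.01015,-0.01015,-0.01015,-0.01015,-0.01015]

```text
time: 54.38
eef_pos: [533.5, -196.3, 86.3]
tool_rot: [0.732, 0.681, -0.002, -0.003]
contact_force: [-5.7, 1.6, 4.4]
opening: 0.317
grip_force: 3.0
```

Call:
play_rows:
  slide:
    - [0.0025,0.0755,0]
    - [0.0025,0.0755,0]
    - [0.0025,0.0755,0]
    - [0.0025,0.0755,0]
    - [0.0025,0.0755,0]
    - [0.0025,0.0755,0]
    - [0.0025,0.0755,0]
    - [0.0025,0.0755,0]
  roll: [-0.01015,-0.01015,-0.01015,-0.01015,-0.01015,-0.01015,-0.01015,-0.01015]

```text
time: 55.05
eef_pos: [619.8, -182.0, 85.9]
tool_rot: [0.537, 0.844, -0.004, -0.004]
contact_force: [-19.4, -4.2, 12.6]
opening: 0.342
grip_force: 10.0
```

Call:
play_rows:
  slide:
    - [0,0.02,0]
    - [0,0,0]
    - [0,0,0]
    - [0,0,0]
    - [0,-0.02,0]
    - [0.0025,-0.0755,0]
    - [0.0025,-0.0755,0]
    - [0.0025,-0.0755,0]
  roll: [0,0,0,0,0,0.01015,0.01015,0.01015]

```text
time: 55.72
eef_pos: [590.2, -192.4, 86.0]
tool_rot: [0.617, 0.787, -0.001, -0.001]
contact_force: [-3.1, 0.4, -1.2]
opening: 0.317
grip_force: 1.5
```

Call:
play_rows:
  slide:
    - [0.0025,-0.0755,0]
    - [0.0025,-0.0755,0]
    - [0.0025,-0.0755,0]
    - [0.0025,-0.0755,0]
    - [0.0025,-0.0755,0]
    - [0.0025,-0.0755,0]
    - [0.0025,-0.0755,0]
    - [0.0025,-0.0755,0]
  roll: [0.01015,0.01015,0.01015,0.01015,0.01015,0.01015,0.01015,0.01015]

```text
time: 56.38
eef_pos: [501.2, -190.7, 86.2]
tool_rot: [0.795, 0.606, -0.001, -0.001]
contact_force: [-2.4, 0.5, -2.3]
opening: 0.323
grip_force: 1.0
```

Call:
play_rows:
  slide:
    - [0.0025,-0.0755,0]
    - [0.0025,-0.0755,0]
    - [0.0025,-0.0755,0]
    - [0.0025,-0.0755,0]
    - [0,0,0]
    - [0,0,0]
    - [0,0,0]
    - [0,0,0]
  roll: [0.01015,0.01015,0.01015,0.01015,0,0,0,0]

```text
time: 57.05
eef_pos: [462.1, -173.5, 86.7]
tool_rot: [0.865, 0.502, 0.001, 0.001]
contact_force: [0.0, 0.0, 0.5]
opening: 0.32
grip_force: 0.1
```

Call:
play_rows:
  slide:
    - [0,0,0]
    - [0,0,0]
    - [0,0,0]
    - [0,0,-0.1]
    - [0,0,-0.2]
    - [0,0,-0.2]
    - [0,0,-0.2]
    - [0,0,-0.2]
  roll: [0,0,0,0,0,0,0,0]
  grip: 46

```text
time: 57.72
eef_pos: [460.7, -173.1, 223.0]
tool_rot: [0.865, 0.501, -0.0, -0.0]
contact_force: [-0.6, -0.5, -0.5]
opening: 0.521
grip_force: 0.0
```

```bash
python3 dial.py
```

```text
t 57.7 pos [ 460.7 -173.1  223. ] h -29.8 F [-0.6 -0.5 -0.5] open 45.9 gf 0.0
lev -0.008
[460.7 -15. ] 89.2 dial 0.1
```

The red spot is at (460.7, −15.0), dial 0.1°. I'll find the hatch again, since it may have been moved.

```bash
cat > hatch.py <<'E'
from plan import *
def hatch(n="top",z=5,st=None):
    im=capture(n); c=blobs(mask(im,(18,130,110),(34,255,255)),300)[0]
    r=cv2.minAreaRect(cv2.convexHull(c)); b=np.array([at(n,p,z,st)[:2] for p in cv2.boxPoints(r)])
    e=b[1]-b[0]; f=b[2]-b[1]; L=e if np.linalg.norm(e)>np.linalg.norm(f) else f; h=np.degrees(np.arctan2(L[1],L[0])); h=(h+90)%180-90
    print(n,"hatch",b.mean(0).round(1),"x heading",h.round(1),np.linalg.norm(e).round(1),np.linalg.norm(f).round(1)); return im
E
python3 - <<'E'
from hatch import *
im=hatch("top"); cv2.imwrite("pics/top3.png",im); s2=hatch("scene"); cv2.imwrite("pics/scene3.png",s2)
# handle (black) inside hatch
c=blobs(mask(im,(18,130,110),(34,255,255)),300)[0]; x,y,w,h=cv2.boundingRect(c)
roi=cv2.cvtColor(im,6)[y+6:y+h-6,x+6:x+w-6]; 
for k in blobs((roi<70).astype(np.uint8),15): 
    r=cv2.minAreaRect(k); print("handle px",r, at("top",(r[0][0]+x+6,r[0][1]+y+6),36)[:2])
E
```

```text
top hatch [ 452.7 -350.8] x heading -11.5 145.7 109.3
scene hatch [ 450.9 -348.3] x heading -12.2 125.0 151.6
handle px ((17.709226608276367, 21.121244430541992), (29.601102828979492, 5.651540756225586), 13.392496109008789) [ 451.95521945 -342.96417909]
```

Run:
```python
from plan import *
plan([(452,-346,180,-11.5,8)],[461,-173.5,221.5,-29.8])
```

```text
[[-0.128,0.065,0.035],[-0.131,0.06,0.034],[-0.134,0.054,0.035],[-0.135,0.049,0.034],[-0.137,0.044,0.035],[-0.139,0.038,0.035],[-0.14,0.033,0.034],[-0.142,0.027,0.035]] [-0.0064,-0.0063,-0.0064,-0.0063,-0.0064,-0.0063,-0.0064,-0.0063]
end [ 452.  -346.1  180. ] -11.5
```

Call:
play_rows:
  slide:
    - [-0.128,0.065,0.035]
    - [-0.131,0.06,0.034]
    - [-0.134,0.054,0.035]
    - [-0.135,0.049,0.034]
    - [-0.137,0.044,0.035]
    - [-0.139,0.038,0.035]
    - [-0.14,0.033,0.034]
    - [-0.142,0.027,0.035]
  roll: [-0.0064,-0.0063,-0.0064,-0.0063,-0.0064,-0.0063,-0.0064,-0.0063]
  grip: 50

```text
time: 58.53
eef_pos: [451.0, -346.0, 178.1]
tool_rot: [0.774, 0.633, -0.0, -0.001]
contact_force: [1.5, -0.7, -0.0]
opening: 0.569
grip_force: 0.0
```

Call:
play_rows:
  slide:
    - [0,0,0]
    - [0,0,0]
    - [0,0,0]
    - [0,0,0]
    - [0,0,0]
    - [0,0,0]
    - [0,0,0]
    - [0,0,0]
  roll: [0,0,0,0,0,0,0,0]

```text
time: 59.2
eef_pos: [452.1, -345.2, 180.2]
tool_rot: [0.774, 0.633, 0.0, 0.0]
contact_force: [-0.2, 0.5, 0.7]
opening: 0.57
grip_force: 0.0
```

Run:
```python
from hatch import *
s=st(); im=capture("wrist"); cv2.imwrite("pics/w12.png",im)
m=mask(im,(18,130,90),(34,255,255)); 
for c in blobs(m,200): print(cv2.contourArea(c),cv2.boundingRect(c),cv2.minAreaRect(c))
# hatch top corners predicted if hatch at (452,-346), heading -11.5
y=np.radians(-11.5);X=np.array([np.cos(y),np.sin(y)]);Y=np.array([-X[1],X[0]]);c0=np.array([452,-346.])
for q in((73,58,6),(-73,58,6),(0,39,36),(0,-39,36)): print(q,proj("wrist",[*(c0+q[0]*X+q[1]*Y),q[2]],s).round(1))
g=cv2.cvtColor(im,cv2.COLOR_BGR2HSV)
for v in(150,190,210,230,250,270): 
    row=m[v]; idx=np.where(row>0)[0]; print(v,idx.min() if len(idx) else None,idx.max() if len(idx) else None,"gaps",[ (int(a),int(b)) for a,b in zip(idx[:-1],idx[1:]) if b-a>4])
cols={u:np.where(m[:,u]>0)[0].min() for u in(230,250,280,315,350,380,400) if m[:,u].any()}; print(cols)
```

```text
t 59.2 pos [ 452.1 -345.2  180.2] h -11.5 F [-0.2  0.5  0.7] open 50.2 gf 0.0
20160.5 (232, 156, 166, 129) ((314.5, 220.0), (128.0, 165.0), 90.0)
1297.5 (569, 204, 71, 114) ((596.2516479492188, 254.37246704101562), (27.285888671875, 130.7932586669922), 32.15229415893555)
(73, 58, 6) [398.1 156.9]
(-73, 58, 6) [229.7 156.8]
(0, 39, 36) [313.9 181.2]
(0, -39, 36) [313.8 275.2]
150 None None gaps []
190 233 396 gaps [(304, 324)]
210 233 639 gaps [(304, 324), (395, 617)]
230 234 615 gaps [(304, 324), (394, 600)]
250 236 600 gaps [(305, 322), (392, 586)]
270 237 591 gaps [(307, 321), (392, 578)]
{250: np.int64(156), 280: np.int64(156), 315: np.int64(156), 350: np.int64(156), 380: np.int64(157)}
```

The hatch is at (452, −345.5), heading −11.5°, matching the prediction to 1 mm. Grasping the handle.

Call:
play_rows:
  slide:
    - [0,0,0.1]
    - [0,0,0.15]
    - [0,0,0.2]
    - [0,0,0.2]
    - [0,0,0.2]
    - [0,0,0.16]
    - [0,0,0.1]
    - [0,0,0]
  roll: [0,0,0,0,0,0,0,0]

```text
time: 59.92
eef_pos: [450.3, -344.2, 10.5]
tool_rot: [0.774, 0.633, -0.001, -0.003]
contact_force: [-0.2, 0.2, -0.0]
opening: 0.562
grip_force: 0.0
```

Call:
play_rows:
  slide:
    - [0,0,0]
    - [0,0,0]
    - [0,0,0]
    - [0,0,0]
    - [0,0,0]
    - [0,0,0]
    - [0,0,0]
    - [0,0,0]
  roll: [0,0,0,0,0,0,0,0]
  grip: 6
  newtons: 45

```text
time: 60.58
eef_pos: [452.3, -345.9, 14.3]
tool_rot: [0.775, 0.632, 0.0, 0.001]
contact_force: [-0.6, 0.1, 6.2]
opening: 0.15
grip_force: 45.0
```

Run:
```python
from plan import *
s=st()
plan([(452,-345.5,190,-11.5,7),(457,-120,190,-8,8),(460,-14.5,190,-3.9,6)],[452,-345.5,13.5,-11.5])
```

```text
t 60.6 pos [ 452.3 -345.9   14.3] h -11.5 F [-0.6  0.1  6.2] open 13.2 gf 45.0
[[0.0,0.0,-0.168],[0.0,0.0,-0.168],[0.0,0.0,-0.168],[0.0,0.0,-0.168],[0.0,0.0,-0.168],[0.0,0.0,-0.169],[0.0,0.0,-0.168],[0.185,-0.033,0.0]] [0.0,0.0,0.0,0.0,0.0,0.0,0.0,-0.0012]
[[0.185,-0.032,0.0],[0.186,-0.031,0.0],[0.185,-0.029,0.0],[0.186,-0.028,0.0],[0.186,-0.026,0.0],[0.187,-0.025,0.0],[0.186,-0.023,0.0],[0.117,-0.013,0.0]] [-0.0012,-0.0012,-0.0013,-0.0012,-0.0012,-0.0012,-0.0012,-0.0019]
[[0.116,-0.012,0.0],[0.117,-0.01,0.0],[0.117,-0.009,0.0],[0.117,-0.008,0.0],[0.117,-0.006,0.0],[0,0,0],[0,0,0],[0,0,0]] [-0.0019,-0.0019,-0.0019,-0.0019,-0.0019,0,0,0]
end [459.9 -14.5 190. ] -3.9
```

Call:
play_rows:
  slide:
    - [0,0,-0.08]
    - [0,0,-0.15]
    - [0,0,-0.19]
    - [0,0,-0.19]
    - [0,0,-0.19]
    - [0,0,-0.19]
    - [0,0,-0.19]
    - [0.185,-0.033,0]
  roll: [0,0,0,0,0,0,0,-0.0012]

```text
time: 61.25
eef_pos: [454.1, -325.7, 196.5]
tool_rot: [0.775, 0.632, -0.0, 0.008]
contact_force: [1.4, -2.1, -2.4]
opening: 0.152
grip_force: 45.0
```

Call:
play_rows:
  slide:
    - [0.185,-0.032,0]
    - [0.186,-0.031,0]
    - [0.185,-0.029,0]
    - [0.186,-0.028,0]
    - [0.186,-0.026,0]
    - [0.187,-0.025,0]
    - [0.186,-0.023,0]
    - [0.117,-0.013,0]
  roll: [-0.0012,-0.0012,-0.0013,-0.0012,-0.0012,-0.0012,-0.0012,-0.0019]

```text
time: 61.92
eef_pos: [456.9, -99.0, 190.8]
tool_rot: [0.75, 0.662, 0.0, -0.001]
contact_force: [0.5, 0.1, -3.2]
opening: 0.154
grip_force: 45.0
```

Call:
play_rows:
  slide:
    - [0.116,-0.012,0]
    - [0.117,-0.01,0]
    - [0.117,-0.009,0]
    - [0.117,-0.008,0]
    - [0.117,-0.006,0]
    - [0,0,0]
    - [0,0,0]
    - [0,0,0]
  roll: [-0.0019,-0.0019,-0.0019,-0.0019,-0.0019,0,0,0]

```text
time: 62.58
eef_pos: [459.7, -15.6, 190.8]
tool_rot: [0.731, 0.682, -0.0, 0.0]
contact_force: [-0.4, -0.9, -2.6]
opening: 0.151
grip_force: 45.0
```

Call:
play_rows:
  slide:
    - [0,0,0]
    - [0,0,0]
    - [0,0,0]
    - [0,0,0]
    - [0,0,0]
    - [0,0,0]
    - [0,0,0]
    - [0,0,0]
  roll: [0,0,0,0,0,0,0,0]

```text
time: 63.25
eef_pos: [460.0, -14.7, 190.5]
tool_rot: [0.731, 0.682, 0.0, -0.0]
contact_force: [-0.2, 0.2, -3.6]
opening: 0.153
grip_force: 45.0
```

Run:
```python
from hatch import *
s=st(); im=capture("wrist"); cv2.imwrite("pics/w13.png",im)
m=mask(im,(18,130,90),(34,255,255)); m[300:]=0
for c in blobs(m,500): print(cv2.boundingRect(c),cv2.minAreaRect(c))
y=np.radians(YAW);X=np.array([np.cos(y),np.sin(y)]);Y=np.array([-X[1],X[0]]);c0=s["eef_pos"][:2]; zz=s["eef_pos"][2]-14.3
for q in((73,58,6),(-73,58,6),(0,39,36)): print(q,proj("wrist",[*(c0+q[0]*X+q[1]*Y),zz+q[2]],s).round(1))
for v in(60,100,140,170,190): idx=np.where(m[v]>0)[0]; print(v,(idx.min(),idx.max()) if len(idx) else None)
print({u:int(np.where(m[:,u]>0)[0].min()) for u in(215,240,270,315,360,400,420) if m[:,u].any()})
```

```text
t 63.2 pos [460.  -14.7 190.5] h -3.9 F [-0.2  0.2 -3.6] open 13.5 gf 45.0
(140, 170, 338, 130) ((308.5, 234.5), (129.0, 337.0), 90.0)
(120, 9, 126, 56) ((181.80799865722656, 35.056007385253906), (122.53654479980469, 45.61579513549805), 10.30484676361084)
(73, 58, 6) [479.2 174.8]
(-73, 58, 6) [148.2 174.8]
(0, 39, 36) [313.5 232.5]
60 (np.int64(196), np.int64(235))
100 None
140 None
170 (np.int64(249), np.int64(365))
190 (np.int64(152), np.int64(476))
{215: 18, 240: 23, 270: 170, 315: 170, 360: 170, 400: 172, 420: 173}
```

Call:
play_rows:
  slide:
    - [-0.003,0,0.02]
    - [0,0,0.06]
    - [0,0,0.08]
    - [0,0,0.08]
    - [0,0,0.06]
    - [0,0,0.03]
    - [0,0,0]
    - [0,0,0]
  roll: [0,0,0,0,0,0,0,0]

```text
time: 63.97
eef_pos: [460.0, -15.1, 141.0]
tool_rot: [0.731, 0.682, -0.0, -0.0]
contact_force: [0.2, -0.2, -2.4]
opening: 0.152
grip_force: 45.0
```

Call:
play_rows:
  slide:
    - [0,0,0]
    - [0,0,0]
    - [0,0,0.007]
    - [0,0,0.007]
    - [0,0,0.007]
    - [0,0,0.007]
    - [0,0,0.007]
    - [0,0,0]
  roll: [0,0,0,0,0,0,0,0]

```text
time: 64.63
eef_pos: [459.9, -15.1, 135.6]
tool_rot: [0.731, 0.682, -0.0, -0.0]
contact_force: [-0.1, 0.2, -2.5]
opening: 0.15
grip_force: 45.0
```

Run:
```python
from hatch import *
s=st(); print(s["moment"].round(2)); im=capture("wrist"); cv2.imwrite("pics/w14.png",im); cv2.imwrite("pics/sc14.png",capture("scene")); cv2.imwrite("pics/c14.png",cv2.resize(im[60:330],None,fx=1.25,fy=1.25))
```

```text
t 64.6 pos [459.9 -15.1 135.6] h -3.9 F [-0.1  0.2 -2.5] open 13.2 gf 45.0
[-0.1   0.1   0.02]
```

Call:
play_rows:
  slide:
    - [0,0,0.007]
    - [0,0,0.007]
    - [0,0,0.007]
    - [0,0,0.007]
    - [0,0,0]
    - [0,0,0]
    - [0,0,0]
    - [0,0,0]
  roll: [0,0,0,0,0,0,0,0]

```text
time: 65.4
eef_pos: [460.2, -15.1, 131.6]
tool_rot: [0.731, 0.682, 0.0, 0.0]
contact_force: [1.5, -0.2, -1.0]
opening: 0.15
grip_force: 45.0
```

Call:
play_rows:
  slide:
    - [0,0,0.007]
    - [0,0,0.007]
    - [0,0,0.007]
    - [0,0,0]
    - [0,0,0]
    - [0,0,0]
    - [0,0,0]
    - [0,0,0]
  roll: [0,0,0,0,0,0,0,0]

```text
time: 66.07
eef_pos: [459.7, -15.1, 128.4]
tool_rot: [0.731, 0.682, -0.0, -0.0]
contact_force: [-0.4, 0.4, -3.2]
opening: 0.15
grip_force: 45.0
```

Call:
play_rows:
  slide:
    - [0,0,0.007]
    - [0,0,0.007]
    - [0,0,0.007]
    - [0,0,0]
    - [0,0,0]
    - [0,0,0]
    - [0,0,0]
    - [0,0,0]
  roll: [0,0,0,0,0,0,0,0]

```text
time: 66.73
eef_pos: [460.1, -15.1, 125.3]
tool_rot: [0.731, 0.682, 0.0, 0.0]
contact_force: [-0.1, -0.2, -3.5]
opening: 0.149
grip_force: 45.0
```

Call:
play_rows:
  slide:
    - [0,0,0.007]
    - [0,0,0.007]
    - [0,0,0.007]
    - [0,0,0]
    - [0,0,0]
    - [0,0,0]
    - [0,0,0]
    - [0,0,0]
  roll: [0,0,0,0,0,0,0,0]

```text
time: 67.4
eef_pos: [459.8, -15.1, 122.1]
tool_rot: [0.731, 0.682, -0.0, -0.0]
contact_force: [0.6, -0.1, -5.0]
opening: 0.154
grip_force: 45.0
```

Call:
play_rows:
  slide:
    - [0,0,0.007]
    - [0,0,0.007]
    - [0,0,0.005]
    - [0,0,0]
    - [0,0,0]
    - [0,0,0]
    - [0,0,0]
    - [0,0,0]
  roll: [0,0,0,0,0,0,0,0]

```text
time: 68.07
eef_pos: [460.0, -15.2, 119.4]
tool_rot: [0.731, 0.682, 0.0, 0.0]
contact_force: [0.3, 0.3, -3.1]
opening: 0.152
grip_force: 45.0
```

Call:
play_rows:
  slide:
    - [0,0,0.005]
    - [0,0,0.005]
    - [0,0,0]
    - [0,0,0]
    - [0,0,0]
    - [0,0,0]
    - [0,0,0]
    - [0,0,0]
  roll: [0,0,0,0,0,0,0,0]

```text
time: 68.73
eef_pos: [460.1, -15.1, 119.2]
tool_rot: [0.731, 0.682, 0.001, 0.0]
contact_force: [-2.4, 0.2, 15.7]
opening: 0.152
grip_force: 45.0
```

Run:
```python
from hatch import *
s=st(); print(s["moment"].round(2)); im=capture("wrist"); cv2.imwrite("pics/w15.png",im)
m=mask(im,(18,130,90),(34,255,255)); m[300:]=0; m[:100]=0
print({u:int(np.where(m[:,u]>0)[0].min()) for u in range(140,480,20) if m[:,u].any()})
y=np.radians(YAW);X=np.array([np.cos(y),np.sin(y)]);Y=np.array([-X[1],X[0]]);c0=s["eef_pos"][:2]; zz=s["eef_pos"][2]-14.3
for q in((73,58,6),(-73,58,6),(0,58,6),(0,39,36)): print(q,proj("wrist",[*(c0+q[0]*X+q[1]*Y),zz+q[2]],s).round(1))
```

```text
t 68.7 pos [460.1 -15.1 119.2] h -3.9 F [-2.4  0.2 15.7] open 13.4 gf 45.0
[ 0.05  0.64 -0.02]
{160: 174, 180: 173, 200: 172, 220: 172, 240: 171, 260: 171, 280: 171, 300: 175, 320: 175, 340: 175, 360: 170, 380: 171, 400: 172, 420: 173, 440: 173, 460: 174}
(73, 58, 6) [479.  174.8]
(-73, 58, 6) [148.1 174.9]
(0, 58, 6) [313.6 170. ]
(0, 39, 36) [313.6 232.5]
```

The hatch touched down at underside 104.9 mm (deck height), and the roller overlaps its edge at px u 300–340. Release, back off and check with the last picture.

Call:
play_rows:
  slide:
    - [0,0,-0.01]
    - [0,0,0]
    - [0,0,0]
    - [0,0,0]
    - [0,0,0]
    - [0,0,0]
    - [0,0,0]
    - [0,0,0]
  roll: [0,0,0,0,0,0,0,0]
  grip: 50

```text
time: 69.45
eef_pos: [460.0, -15.1, 119.2]
tool_rot: [0.731, 0.682, -0.0, -0.0]
contact_force: [0.2, 0.5, -0.9]
opening: 0.565
grip_force: 0.0
```

Call:
play_rows:
  slide:
    - [0,0,-0.05]
    - [0,0,-0.1]
    - [0,0,-0.15]
    - [0,0,-0.2]
    - [0,0,-0.1]
    - [0,0,0]
    - [0,0,0]
    - [0,0,0]
  roll: [0,0,0,0,0,0,0,0]

```text
time: 70.12
eef_pos: [459.4, -15.1, 208.9]
tool_rot: [0.731, 0.682, -0.0, -0.0]
contact_force: [-0.2, 0.0, -0.2]
opening: 0.57
grip_force: 0.0
```

Run:
```python
from hatch import *
s=st(); im=capture("wrist"); sc=capture("scene"); t=capture("top")
cv2.imwrite("pics/w16.png",im); cv2.imwrite("pics/s16.png",sc); cv2.imwrite("pics/t16.png",t)
a=cv2.resize(im[120:330,150:480],(760,484)[::1] if 0 else None,fx=1.2,fy=1.2); b=cv2.resize(sc[130:350,210:460],None,fx=1.5,fy=1.5,interpolation=cv2.INTER_CUBIC); c=cv2.resize(t[165:310,180:390],None,fx=1.9,fy=1.9,interpolation=cv2.INTER_CUBIC)
H=np.zeros((590,790,3),np.uint8); H[:a.shape[0],:a.shape[1]]=a; H[:b.shape[0],a.shape[1]:a.shape[1]+b.shape[1]]=b[:, :790-a.shape[1]]; H[a.shape[0]:a.shape[0]+c.shape[0],:c.shape[1]]=c[:590-a.shape[0]]
cv2.imwrite("pics/final.png",H)
y=np.radians(YAW);X=np.array([np.cos(y),np.sin(y)]);Y=np.array([-X[1],X[0]]);c0=np.array([460.1,-15])
for z in(111,116): print(z,[proj("wrist",[*(c0+p*X+q*Y),z],s).round(1) for p,q in((73,58),(-73,58),(73,-58),(-73,-58))])
m=mask(im,(18,130,90),(34,255,255)); m[310:]=0; m[:120]=0
for k in blobs(m,300): print(cv2.boundingRect(k),cv2.approxPolyDP(k,6,True)[:,0].tolist())
```

```text
t 70.1 pos [459.4 -15.1 208.9] h -3.9 F [-0.2  0.  -0.2] open 50.2 gf 0.0
111 [array([424.1, 161.3]), array([205.7, 161.1]), array([411.9, 318.7]), array([217.6, 318.7])]
116 [array([426.2, 161.7]), array([203.6, 161.6]), array([413.5, 321.8]), array([216. , 321.7])]
(208, 160, 216, 150) [[208, 163], [218, 295], [237, 284], [255, 288], [257, 309], [306, 309], [301, 198], [318, 188], [330, 202], [324, 309], [372, 309], [373, 288], [391, 284], [414, 296], [422, 162]]
(150, 184, 26, 29) [[172, 184], [150, 190], [160, 212], [175, 208]]
```

View pics/final.png

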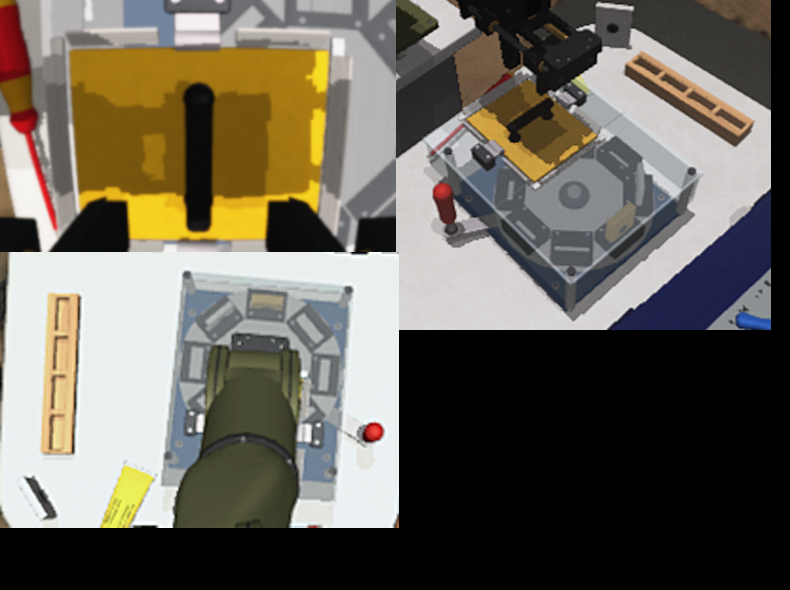

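The last picture shows the hatch flat in its rails with both catches over it. The rack is empty, the lever is at rest, and both plates stand in the dial. Handing in.

```bash
python3 -c "
from cell import job; print(job.job_done())"
```

```text
the job is handed in; nothing more can be done
None
```

I handed the job in at about 70 s: the aluminium plate is in slot 3, the brass plate is in slot 4, the red-spot block is under the opening, and the hatch is pressed flat under both catches, but no verdict came back.

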